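# Clear down the deburring machine and nest its angle brackets away

### The job

The power at the deburring bench has been cut with the machine's switch still on forward: first set its toggle switch upright to the middle off position, so that the machine cannot restart by itself, then pull its drawer well open by the handle. Put every angle bracket that lies on the bench away in the drawer by nesting them, ridge up, one over the other on the bracket that already lies there, legs and ends flush, then push the drawer fully shut. Leave the caliper and the black hand brush where they lie.

Things in the scene. Friction and masses are not known exactly. Their poses are not given: they have to be found in the camera images.
- deburrer: Grey bench brush deburring machine, fixed, 240 deep x 300 wide. Aluminium deck 110 above the bench; brush head on its rear 165, up to 202 high. Origin: middle of its base on the bench; x to its back, y to its left seen from the robot, z up; front face at x = -120. Drawer in the left two thirds of the front, switch on the deck's front right corner.
- drawer (a joint): Slide of the drawer in m: 0 = shut, 0.150 = fully out, along the machine's -x. About 1.5 N of friction, no latch, stays where it is left.
- drawer_handle (a point): Middle of the drawer's bar handle: steel bar, 11 diameter, 110 long along the machine's y, its axis 35 in front of the drawer's face (29 free between), 27 below deck level, 83 above the bench; two stems 47 either side of the middle. Axes as the machine's.
- drawer_floor (a point): Middle of the drawer's inner floor, 20 above the bench, moves with the drawer; axes as the machine's. Floor 202 (x) x 180 (y) clear; side and back walls 32 high above it, front plate (at x = -102) 81 high. Shut, there are 84 between floor and deck.
- switch (a joint): Lever of the forward-off-reverse toggle switch in rad: 0 = upright = off (a spring detent snaps it in from within 0.15), +0.38 = leaning to the machine's left on its stop = forward, -0.38 = to the right = reverse. Swings only in the machine's y-z plane. The detent spring also holds it in the side positions: about 5 N at the tip to leave them.
- switch_tip (a point): Top end of the switch lever, a round steel bat, 13 diameter in its upper third; 52 from the pivot, 168 above the bench when upright.
- switch_pivot (a point): Pivot of the switch lever, 6 above the deck; does not move with the lever. Axes as the machine's.
- bracket_0: Plain aluminium angle bracket, legs 40 x 40 x 5 at 45 degrees, 60 long, 76 g, loose in the front half of the drawer, ridge up like a roof. Origin: middle of its underside; z up to the ridge edge at 31.8; y along the ridge (flat square ends at +-30, grippable across the 60 just below the ridge); x across (+-28). A bracket nested over it has its origin 7.1 higher.
- bracket_1: Angle bracket like bracket_0, one of 4 to 6 lying about on the bench, ridge up on its two leg edges; absent in some starts. Origin at the middle of its underside (bench level), axes as for bracket_0; ridge edge 31.8 above it.
- bracket_2: Angle bracket like bracket_0, one of 4 to 6 lying about on the bench, ridge up on its two leg edges; absent in some starts. Origin at the middle of its underside (bench level), axes as for bracket_0; ridge edge 31.8 above it.
- bracket_3: Angle bracket like bracket_0, one of 4 to 6 lying about on the bench, ridge up on its two leg edges; absent in some starts. Origin at the middle of its underside (bench level), axes as for bracket_0; ridge edge 31.8 above it.
- bracket_4: Angle bracket like bracket_0, one of 4 to 6 lying about on the bench, ridge up on its two leg edges; absent in some starts. Origin at the middle of its underside (bench level), axes as for bracket_0; ridge edge 31.8 above it.
- bracket_5: Angle bracket like bracket_0, one of 4 to 6 lying about on the bench, ridge up on its two leg edges; absent in some starts. Origin at the middle of its underside (bench level), axes as for bracket_0; ridge edge 31.8 above it.
- bracket_6: Angle bracket like bracket_0, one of 4 to 6 lying about on the bench, ridge up on its two leg edges; absent in some starts. Origin at the middle of its underside (bench level), axes as for bracket_0; ridge edge 31.8 above it.
- caliper: Bystander: steel vernier caliper lying on the bench behind the left group of brackets, 208 x 66 x 12. Origin at the middle of its underside.
- esd_brush: Bystander: black hand brush lying on the bench to the right of the machine, 142 x 24 x 9. Origin at the middle of its underside.
Things that resemble listed ones, but are neither listed nor needed, are in the scene too. Leave any purple or red look-alike of the bracket_2 alone.

How it is judged:
On the way, in this order (a step that is already met when the one before it is completed fails the run):
1. the switch stands upright at off (value of joint switch between -0.1 and 0.1 rad), for 0.3 s.
2. the drawer is pulled at least 11 cm open (all of step 1 and value of joint drawer above 0.11 m), for 0.2 s.
At the end, for the whole second after the job is handed in: Switch within 0.1 rad of upright, drawer shut to 8 mm, bracket_0 ridge up on the drawer's floor, every other bracket nested in the stack over it: within 4 mm of it across the ridge, 8 mm along it, ridges and legs parallel within 0.1 rad; all at rest (all of step 1 and value of joint drawer below 0.008 m and x of bracket_0 in the frame of drawer_floor between -0.075 and 0.075 m and y of bracket_0 in the frame of drawer_floor between -0.062 and 0.062 m and z of bracket_0 in the frame of drawer_floor between -0.004 and 0.004 m and angle between bracket_0's own z axis and vertical below 0.12 rad and x of bracket_1 in the frame of bracket_0 between -0.004 and 0.004 m and y of bracket_1 in the frame of bracket_0 between -0.008 and 0.008 m and z of each of bracket_1, bracket_2, bracket_3, bracket_4, bracket_5, bracket_6 in the frame of bracket_0 above 0.004 m and angle between the y axis of each of bracket_1, bracket_2, bracket_3, bracket_4, bracket_5, bracket_6 and the y axis of bracket_0, either way round below 0.1 rad and angle between the z axis of each of bracket_1, bracket_2, bracket_3, bracket_4, bracket_5, bracket_6 and the z axis of bracket_0, either way round below 0.1 rad and x of bracket_2 in the frame of bracket_0 between -0.004 and 0.004 m and y of bracket_2 in the frame of bracket_0 between -0.008 and 0.008 m and x of bracket_3 in the frame of bracket_0 between -0.004 and 0.004 m and y of bracket_3 in the frame of bracket_0 between -0.008 and 0.008 m and x of bracket_4 in the frame of bracket_0 between -0.004 and 0.004 m and y of bracket_4 in the frame of bracket_0 between -0.008 and 0.008 m and x of bracket_5 in the frame of bracket_0 between -0.004 and 0.004 m and y of bracket_5 in the frame of bracket_0 between -0.008 and 0.008 m and x of bracket_6 in the frame of bracket_0 between -0.004 and 0.004 m and y of bracket_6 in the frame of bracket_0 between -0.008 and 0.008 m and linear speed of each of bracket_0, bracket_1, bracket_2, bracket_3, bracket_4, bracket_5, bracket_6 below 0.02 m/s); the robot touches nothing.
It fails at once if the caliper is moved by more than 3 cm (distance of caliper from where it was at the start of the episode above 0.03 m).
It fails at once if the hand brush is moved by more than 3 cm (distance of esd_brush from where it was at the start of the episode above 0.03 m).
Of bracket_1, bracket_2, bracket_3, bracket_4, bracket_5, bracket_6 only 4 to 6 are there at a start; the rules pass over those that are not, and their reading is None.
At some moment in a run one of bracket_1, bracket_2, bracket_3, bracket_4, bracket_5, bracket_6 may be knocked a few centimetres aside while the robot is not near it.
Once in a run the grip may slacken for a moment while it holds something.
It also fails if it takes over 210 s, if anything falls off the work surface, if the arm or the gripper's body presses on something with over 40 N, if the wrist force passes 120 N, or if a joint passes its speed limit or range.

### The arm

A 6-joint arm with a two-finger parallel gripper is mounted at the origin on a cart in front of the work surface, level with it; the furniture and walls round the work are solid. World frame = base frame: x ahead of the robot, y to its left, z up, the work surface at z = 0. Lengths are in m, angles in rad, forces in N, time in s.
With the tool pointing down it reaches from about 0.35 to 0.975 m from the base axis. Payload 4.9 kg.
Tool frame: the origin (TCP) lies midway between the tips of the shut fingers; the grasp point (between the pads) lies 19 mm behind it; z points along the fingers, y is the direction in which the jaws open and shut (so a half turn about z gives the same grasp; the last joint's range is limited). The gripper opens to 85 mm and grips with 20 to 120 N. Pads are 22 mm wide; open, the fingers measure 114 mm over their backs; the gripper's body (76 mm by 85 mm) begins 54 mm behind the grasp point. The pads swing forward as they close: fully open they stand 13 mm farther back than shut.
Start: joints at [1.03, 0.053, 1.613, -0, 1.476, -0.119], TCP at [0.256, 0.57, 0.231] pointing down, gripper open.
Joint ranges: [-3.01, 3.01], [-1.01, 2.22], [0.06, 2.58], [-1.02, 4.17], [0.09, 2.62], [-3.14, 3.14]. Speed limits (rad/s): [2.57, 2.57, 3.14, 3.14, 3.14, 3.14].

### API

Orientations are given as a rotation vector (axis times angle).
In Python, from station import ctrl gives the robot as it stands.
- The arm moves only by the tool drive_tool, never from a script. Its argument "moves" is one flat list of numbers, 7 for each row, row after row: the turn, a rotation vector about the world's x, y, z in degrees, then the shift along the world's x, y, z in m, then the closure, from 0 (fully open) to 1 (shut). A call has exactly 5 rows; each row shifts and turns the commanded pose from where the row before left it; what a row does not reach is not made up. A row lasts 1/8 s, in which the tool goes at most 62.5 mm and 10.7 degrees, less where a joint would pass 70% of its speed; a pose out of reach is approached as far as the arm can. A call is refused whole if a number of a shift passes 0.0625 or a number of a turn 10.7, either way. A call with a gripper value outside its range is refused whole. The fingers move at their own pace and stop on an object; "newtons" is the grip in N (left out, the last holds). Time passes only in rows, so rows that do not move let the fingers close, or fill a call up. It gives the time, the measured TCP pose, the force and the opening at its end, in the units of the state.
- ctrl.get_obs(): the state, without advancing time (a new reading comes with each control period).
- ctrl.get_image(name): name is "scene" or "top"; returns the picture (400x640x3 uint8, red, green, blue); there is no depth.
- ctrl.get_calibration(name): a dict with "fx", "fy", "cx", "cy" (pixels), "k1" (the pictures are not rectified: a ray, as slopes to the right and down, at radius r is drawn at 1 + k1 r^2 times it, then the intrinsics apply), "rvec" (rotation vector, rad) and "tvec" (3), from world to camera coordinates, as OpenCV has them. Camera axes: x right, y down, z forward; pixel columns grow to the right and rows downward; lengths in m; the calibration is good to about 2 mm. A picture is of the moment at which its call begins. get_calibration takes no time and is no camera call.
- ctrl.finish_job(): hands the job in, once; it reports no verdict.
The state is a dict: "t": time; "q": joint angles; "dq": joint speeds; "effort": joint torques, N m; "tool_pos": TCP position; "tool_rot": TCP orientation; "contact_force": force on the tool from outside, world axes, zero at the start; "wrist_torque": the same for the moment, N m; "opening": finger opening in m.
Only numpy, scipy, OpenCV 4.12 (cv2) and the standard library are available. Lean on these libraries where they do the work, as an engineer would, in place of code of your own. Each camera call takes 0.05 s, during which the arm holds its last target.

## Working session

There is one attempt and no reset: what is moved stays moved. The work goes in short steps, Python scripts to look and compute and a tool call to move; the robot and the scene stay as the last step left them, time stands still between calls to the robot, and variables do not carry over. Pictures are saved under pics/ and viewed, and the job is handed in when it is done.

Besides the shell and the picture viewer there is one more tool, called after ">>>" as name(argument=value, ...) on one line, values as JSON. drive_tool: Moves the arm, as the interface text tells. Its arguments: {"type":"object","properties":{"moves":{"type":"array","items":{"type":"number"}},"newtons":{"type":"number"}},"required":["moves"]}

```bash
ls; mkdir -p pics
python3 - <<'E'
from station import ctrl
import cv2,json
for n in("scene","top"):
    c=ctrl.get_calibration(n);print(n,c)
    cv2.imwrite(f"pics/{n}0.png",ctrl.get_image(n)[:,:,::-1])
o=ctrl.get_obs();print(o)
E
```

```text
pics
scene {'fx': 434.6479771838896, 'fy': 434.6479771838896, 'cx': 322.5389044969027, 'cy': 200.8054337184256, 'k1': 0.022353006926519047, 'rvec': array([ 1.80246122, -1.0359395 ,  0.6211379 ]), 'tvec': array([-0.26196907,  0.32178263,  1.11916612])}
top {'fx': 373.9053212325618, 'fy': 373.9053212325618, 'cx': 325.25837312543337, 'cy': 199.18820753790212, 'k1': 0.025694562305590612, 'rvec': array([ 2.12340301, -2.13544948,  0.16431104]), 'tvec': array([0.02419402, 0.56425665, 1.30914928])}
{'t': 0.1, 'q': array([ 1.03000671e+00,  5.32865559e-02,  1.61415222e+00,  1.42071618e-05,
        1.47600809e+00, -1.18967454e-01]), 'dq': array([-0.00086713, -0.00253112, -0.00415105, -0.00042294,  0.00206611,
       -0.00073452]), 'effort': array([ 2.13099629e-04, -3.94904816e+01, -3.71364105e+01, -1.37427769e-04,
        3.94122675e-03,  9.05839585e-06]), 'tool_pos': array([0.25557514, 0.56973909, 0.23019129]), 'tool_rot': array([-6.57568477e-01, -3.07137477e+00,  2.74781932e-03]), 'contact_force': array([0.71154955, 0.02843642, 0.1262835 ]), 'wrist_torque': array([ 0.01292701, -0.02632581,  0.04245334]), 'opening': 0.08555787393541867}
```

View pics/scene0.png

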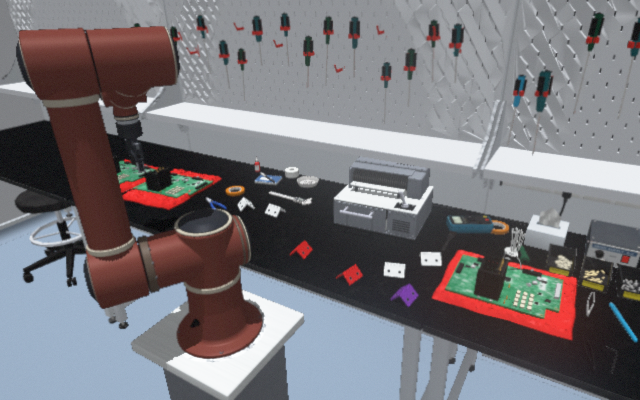

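View pics/top0.png

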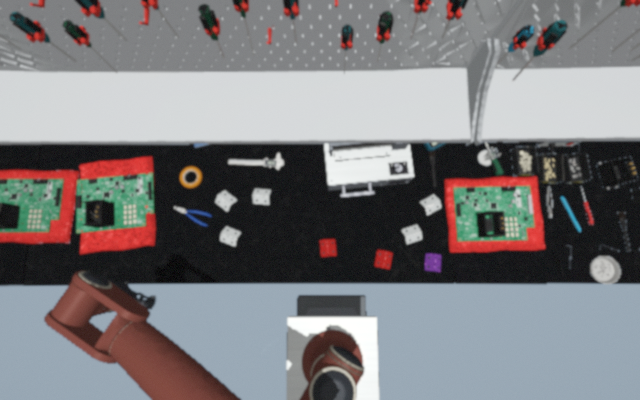

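Candidates, top view: white brackets (226,200), (261,197), (230,237), (431,204), (412,234). Look-alikes: red (327,247) and (383,259), purple (432,262). I choose the five white/aluminium ones and will check them in close crops.

```bash
cat > h.py <<'E'
import numpy as np,cv2
from station import ctrl
C={n:ctrl.get_calibration(n) for n in("scene","top")}
def KD(n):
    c=C[n];return np.array([[c['fx'],0,c['cx']],[0,c['fy'],c['cy']],[0,0,1.]]),np.array([c['k1'],0,0,0,0.])
def proj(n,P):
    K,D=KD(n);return cv2.projectPoints(np.float64(P).reshape(-1,1,3),C[n]['rvec'],C[n]['tvec'],K,D)[0].reshape(-1,2)
def ray(n,uv):
    K,D=KD(n);p=cv2.undistortPoints(np.float64(uv).reshape(-1,1,2),K,D).reshape(-1,2)
    R=cv2.Rodrigues(C[n]['rvec'])[0];d=np.c_[p,np.ones(len(p))]@R
    return -R.T@C[n]['tvec'],d
def plane(n,uv,z):
    o,d=ray(n,uv);return o+d*((z-o[2])/d[:,2])[:,None]
def tri(us,ut):
    o1,d1=ray("scene",us);o2,d2=ray("top",ut);out=[]
    for a,b in zip(d1,d2):
        s=np.linalg.lstsq(np.c_[a,-b],o2-o1,rcond=None)[0];p,q=o1+a*s[0],o2+b*s[1];out.append(np.r_[(p+q)/2,np.linalg.norm(p-q)])
    return np.array(out)
def img(n,f=None):
    i=ctrl.get_image(n)[:,:,::-1].copy()
    if f: cv2.imwrite("pics/"+f,i)
    return i
def crop(i,x,y,w,h,s,f):
    cv2.imwrite("pics/"+f,cv2.resize(i[y:y+h,x:x+w],None,fx=s,fy=s,interpolation=cv2.INTER_CUBIC))
E
python3 - <<'E'
from h import *
t=cv2.imread("pics/top0.png");s=cv2.imread("pics/scene0.png")
a=cv2.resize(t[180:260,190:290],None,fx=5,fy=5,interpolation=2)[:, :400*2]
b=cv2.resize(t[180:260,390:450],None,fx=5,fy=5,interpolation=2)
cv2.imwrite("pics/c1.png",np.hstack([a,b]))
crop(t,310,135,120,80,6.6,"c2.png")
crop(s,320,150,130,100,6,"c3.png")
crop(s,200,180,100,60,8,"c4.png")
crop(s,370,235,90,80,7,"c5.png")
for n in C:
    c=C[n];print(n,-cv2.Rodrigues(c['rvec'])[0].T@c['tvec'])
E
```

```text
scene [-0.59901231 -0.68637552  0.77121822]
top [0.34042712 0.00557127 1.3845292 ]
```

View pics/c1.png

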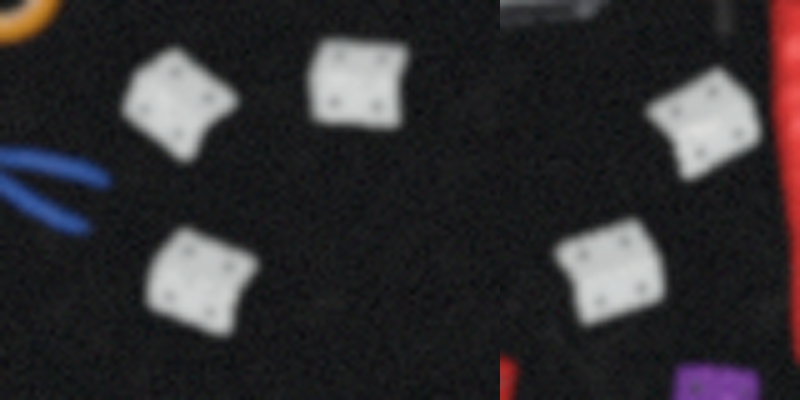

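View pics/c2.png

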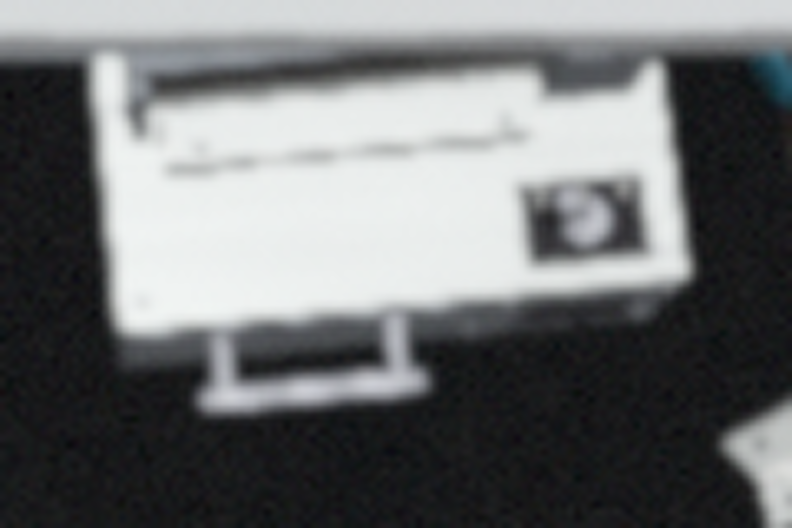

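View pics/c3.png

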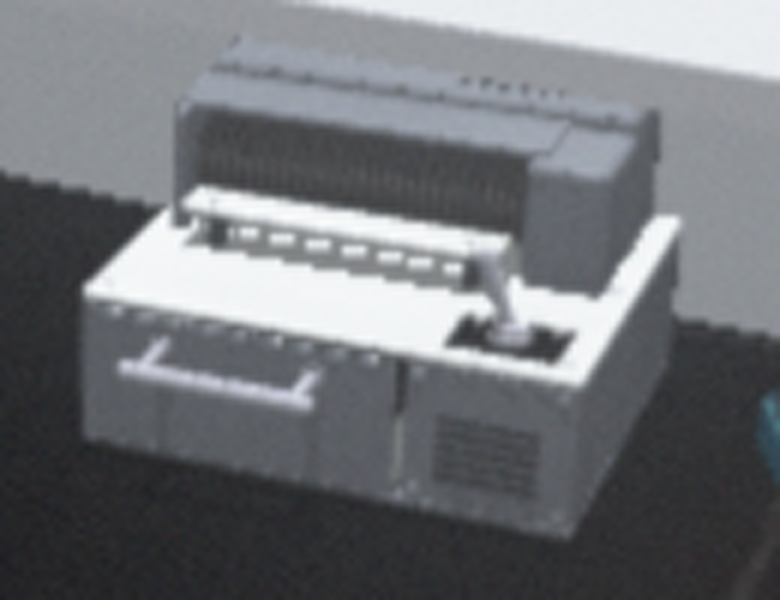

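View pics/c4.png

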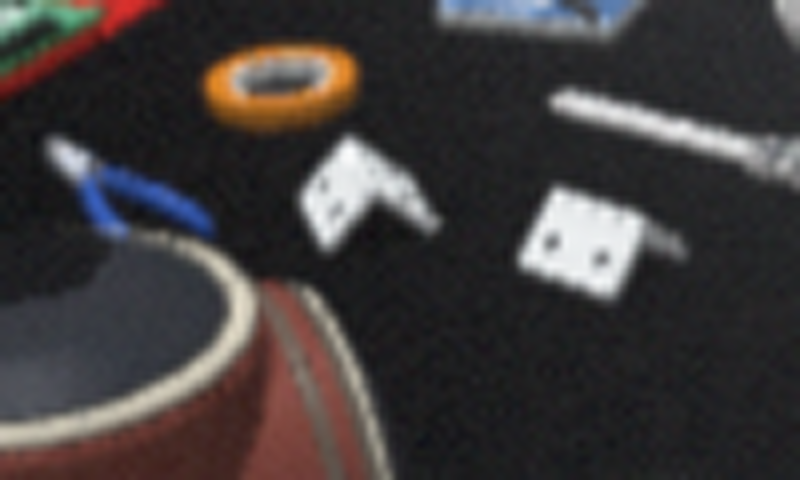

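View pics/c5.png

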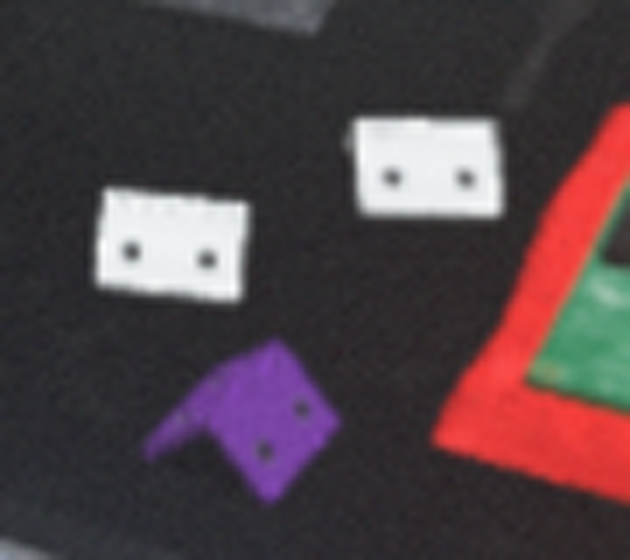

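Run:
```python
from h import *
P=lambda c,x,y,s:np.array(c,float)/s+[x,y]
fl,fr=plane("top",[P((118,333),310,135,6.6),P((690,275),310,135,6.6)],.11)
print("deck front L,R",fl,fr,np.linalg.norm(fl-fr))
sl,sr=plane("scene",[P((84,292),320,150,6),P((577,385),320,150,6)],.11)
print("scene",sl,sr,np.linalg.norm(sl-sr))
yv=(fl-fr)[:2];yv/=np.linalg.norm(yv);yaw=np.arctan2(-yv[0],yv[1]);print("yaw",np.degrees(yaw))
yv=(sl-sr)[:2];yv/=np.linalg.norm(yv);yaw=np.arctan2(-yv[0],yv[1]);print("yaw",np.degrees(yaw))
print("handle",plane("top",[P((197,403),310,135,6.6),P((430,380),310,135,6.6)],.083),plane("scene",[P((119,367),320,150,6),P((312,401),320,150,6)],.083))
print("tip/pivot scene",plane("scene",[P((485,250),320,150,6)],.163),plane("scene",[P((512,335),320,150,6)],.118))
print("tip/pivot top",plane("top",[P((575,200),310,135,6.6)],.163),plane("top",[P((592,235),310,135,6.6)],.118))
```

```text
deck front L,R [0.60220198 0.01093835 0.11      ] [ 0.63113027 -0.29044084  0.11      ] 0.30276437382016524
scene [0.59801407 0.00395215 0.11      ] [ 0.62333343 -0.28850035  0.11      ] 0.29354647740156753
yaw 5.482814439030828
yaw 4.948099354952536
handle [[ 0.56922114 -0.03101016  0.083     ]
 [ 0.58086717 -0.15578156  0.083     ]] [[ 0.56948188 -0.03516561  0.083     ]
 [ 0.58466989 -0.15012188  0.083     ]]
tip/pivot scene [[ 0.65430798 -0.22016028  0.163     ]] [[ 0.64833131 -0.24114391  0.118     ]]
tip/pivot top [[ 0.65850252 -0.22173601  0.163     ]] [[ 0.6512293  -0.23832899  0.118     ]]
```

```bash
cat > br.py <<'E'
from h import *
def brackets(im,n="top",z=0.016,boxes=None,full=False):
    hsv=cv2.cvtColor(im,cv2.COLOR_BGR2HSV)
    m=((hsv[:,:,2]>110)&(hsv[:,:,1]<60)).astype(np.uint8)
    m=cv2.morphologyEx(m,cv2.MORPH_CLOSE,np.ones((3,3),np.uint8))
    k,l,st,ce=cv2.connectedComponentsWithStats(m);out=[]
    for i in range(1,k):
        if not(180<st[i,4]<800 and st[i,2]<40 and st[i,3]<40):continue
        x,y,w,h=st[i,:4]
        if y<150 or y>290: continue
        S=8;g=cv2.resize(im[y-3:y+h+3,x-3:x+w+3,1],None,fx=S,fy=S,interpolation=cv2.INTER_CUBIC)
        mm=cv2.resize((l[y-3:y+h+3,x-3:x+w+3]==i).astype(np.uint8),None,fx=S,fy=S,interpolation=cv2.INTER_NEAREST)
        mm=cv2.erode(mm,np.ones((2*S+1,2*S+1),np.uint8))
        bh=cv2.morphologyEx(g,cv2.MORPH_BLACKHAT,cv2.getStructuringElement(2,(5*S,5*S)));bh=cv2.GaussianBlur(bh,(0,0),S/2)*mm
        pk=[]
        for _ in range(4):
            _,v,_,p=cv2.minMaxLoc(bh);pk.append((p[0]/S+x-3+.5/S-.5,p[1]/S+y-3+.5/S-.5,v));cv2.circle(bh,p,3*S,0,-1)
        pk=np.array(pk);W=plane(n,pk[:,:2],z)[:,:2];c=W.mean(0)
        cm=plane(n,[ce[i]],0.012)[0,:2]
        out.append((ce[i],st[i,4],pk,W,c,cm))
    return out
if __name__=="__main__":
    import sys
    im=cv2.imread("pics/"+sys.argv[1]) if len(sys.argv)>1 else img("top")
    for ce,a,pk,W,c,cm in brackets(im):
        # pair distances
        print("px",ce.round(1),"area",a,"c holes",c.round(4),"c mask",cm.round(4),"v",pk[:,2].astype(int))
        d=W-c;ang=np.degrees(np.arctan2(d[:,1],d[:,0]));o=np.argsort(ang);Q=W[o]
        for i in range(2):
            e=(Q[(i+1)%4]-Q[i])-(Q[(i+3)%4]-Q[(i+2)%4]);e/=2;print("   side",np.linalg.norm(e).round(4),"dir",(np.degrees(np.arctan2(e[1],e[0]))%180).round(1))
E
python3 br.py top0.png
```

```text
px [524.9 160.6] area 214 c holes [ 0.7147 -0.7182] c mask [ 0.7114 -0.7247] v [32 16 10  8]
   side 0.0157 dir 5.8
   side 0.0175 dir 45.0
px [260.9 196.3] area 287 c holes [0.5844 0.26  ] c mask [0.5829 0.2616] v [19 19 11 10]
   side 0.035 dir 176.0
   side 0.0319 dir 84.5
px [224.9 200.1] area 290 c holes [0.5692 0.3946] c mask [0.5693 0.3955] v [20 16 15 10]
   side 0.0339 dir 141.3
   side 0.0315 dir 52.3
px [431. 204.] area 296 c holes [ 0.549  -0.3674] c mask [ 0.5497 -0.3692] v [23 19 18 18]
   side 0.035 dir 28.1
   side 0.0314 dir 117.1
px [130.6 215. ] area 315 c holes [0.5203 0.7399] c mask [0.5159 0.7409] v [32 31 29 29]
   side 0.0197 dir 157.9
   side 0.0209 dir 28.4
px [ 35.1 219.7] area 306 c holes [0.511  1.0935] c mask [0.5012 1.0865] v [29 25 23 23]
   side 0.0112 dir 43.9
   side 0.0307 dir 165.0
px [512.3 227.5] area 316 c holes [ 0.4665 -0.6618] c mask [ 0.4615 -0.6572] v [48 37 34 31]
   side 0.0175 dir 4.4
   side 0.0266 dir 136.3
px [412.1 233.8] area 304 c holes [ 0.4402 -0.2936] c mask [ 0.44   -0.2948] v [23 20 19 18]
   side 0.0352 dir 17.4
   side 0.0315 dir 107.4
px [229.3 235.8] area 304 c holes [0.4368 0.3729] c mask [0.4364 0.3738] v [19 17 14 14]
   side 0.0349 dir 158.7
   side 0.0322 dir 68.4
```

>>> drive_tool(moves=[0, 0, 9.8, 0.025, -0.05, 0.01, 0, 0, 0, 9.8, 0.025, -0.05, 0.01, 0, 0, 0, 9.9, 0.025, -0.05, 0.01, 0, 0, 0, 0, 0.025, -0.055, 0.01, 0, 0, 0, 0, 0.025, -0.055, 0, 0])

```text
t: 0.72
tool_pos: [0.3815, 0.3086, 0.272]
tool_rot: [-0.147, 3.137, 0.001]
contact_force: [0.6, 0.5, -0.2]
opening: 0.0856
```

>>> drive_tool(moves=[0, 0, 0, 0.027, -0.055, 0, 0, 0, 0, 0, 0.027, -0.055, 0, 0, 0, 0, 0, 0.027, -0.055, 0, 0, 0, 0, 0, 0.027, -0.055, 0, 0, 0, 0, 0, 0.027, -0.055, 0, 0])

```text
t: 1.35
tool_pos: [0.5162, 0.0333, 0.271]
tool_rot: [0.146, -3.138, -0.0]
contact_force: [0.8, 0.7, 0.5]
opening: 0.0852
```

>>> drive_tool(moves=[0, 0, 0, 0.027, -0.055, 0, 0, 0, 0, 0, 0.027, -0.055, 0, 0, 0, 0, 0, 0.027, -0.055, 0, 0, 0, 0, 0, 0.027, -0.055, 0, 0, 0, 0, 0, 0.026, -0.055, 0, 0])

```text
t: 1.98
tool_pos: [0.6503, -0.2416, 0.2705]
tool_rot: [0.146, -3.137, -0.001]
contact_force: [0.3, 0.4, -0.0]
opening: 0.0853
```

>>> drive_tool(moves=[0, 0, 0, 0, 0, -0.03, 0, 0, 0, 0, 0, 0, -0.02, 0, 0, 0, 0, 0, 0, -0.01, 0, 0, 0, 0, 0, 0, 0, 0, 0, 0, 0, 0, 0, 0, 0])

```text
t: 2.6
tool_pos: [0.6504, -0.2395, 0.2129]
tool_rot: [-0.147, 3.136, -0.002]
contact_force: [0.6, -0.9, 0.4]
opening: 0.0856
```

Run:
```python
from h import *
s=img("scene","s1.png");t=img("top","t1.png")
a=cv2.resize(s[120:240,330:450],None,fx=3.3,fy=3.3,interpolation=2);b=cv2.resize(t[130:250,330:450],None,fx=3.3,fy=3.3,interpolation=2)
cv2.imwrite("pics/c6.png",np.hstack([a,b]))
```

```text
(no output)
```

View pics/c6.png

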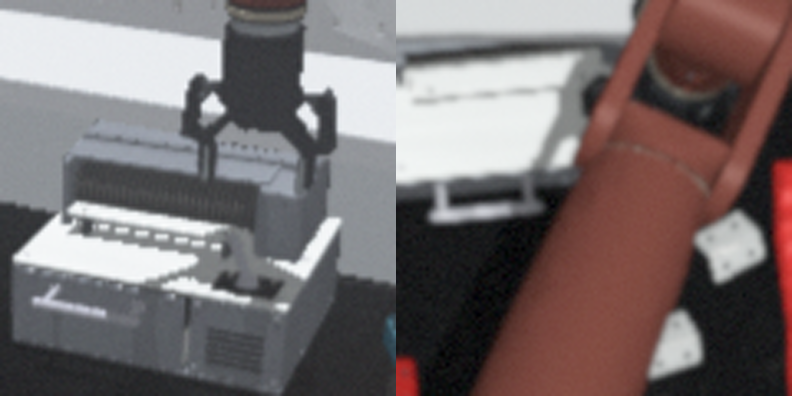

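>>> drive_tool(moves=[0, 0, 0, 0, 0, -0.03, 0, 0, 0, 0, 0, 0, -0.02, 0, 0, 0, 0, 0, 0, -0.012, 0, 0, 0, 0, 0, 0, 0, 0.3, 0, 0, 0, 0, 0, 0, 0.6], newtons=25)

```text
t: 3.32
tool_pos: [0.6504, -0.2401, 0.1504]
tool_rot: [-0.146, 3.137, -0.001]
contact_force: [-0.3, 0.9, 0.6]
opening: 0.0516
```

>>> drive_tool(moves=[0, 0, 0, 0, 0, 0, 0.8, 0, 0, 0, 0, 0, 0, 0.9, 0, 0, 0, 0, 0, 0, 1, 0, 0, 0, 0, 0, 0, 1, 0, 0, 0, 0, 0, 0, 1])

```text
t: 3.95
tool_pos: [0.648, -0.2405, 0.15]
tool_rot: [0.145, -3.133, 0.001]
contact_force: [-9.2, 0.9, 5.2]
opening: 0.0002
```

>>> drive_tool(moves=[0, 0, 0, 0, 0, 0, 0.3, 0, 0, 0, 0, 0, 0, 0, 0, 0, 0, 0, 0, 0, 0, 0, 0, 0, 0, 0, 0.05, 0, 0, 0, 0, 0, 0, 0.05, 0])

```text
t: 4.58
tool_pos: [0.6497, -0.2396, 0.2495]
tool_rot: [0.146, -3.137, -0.001]
contact_force: [0.0, -1.2, -0.4]
opening: 0.0854
```

Run:
```python
from h import *
s=img("scene","s2.png")
a=cv2.resize(s[170:230,370:450],None,fx=10,fy=10,interpolation=2)
cv2.imwrite("pics/c7.png",a)
```

```text
(no output)
```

View pics/c7.png

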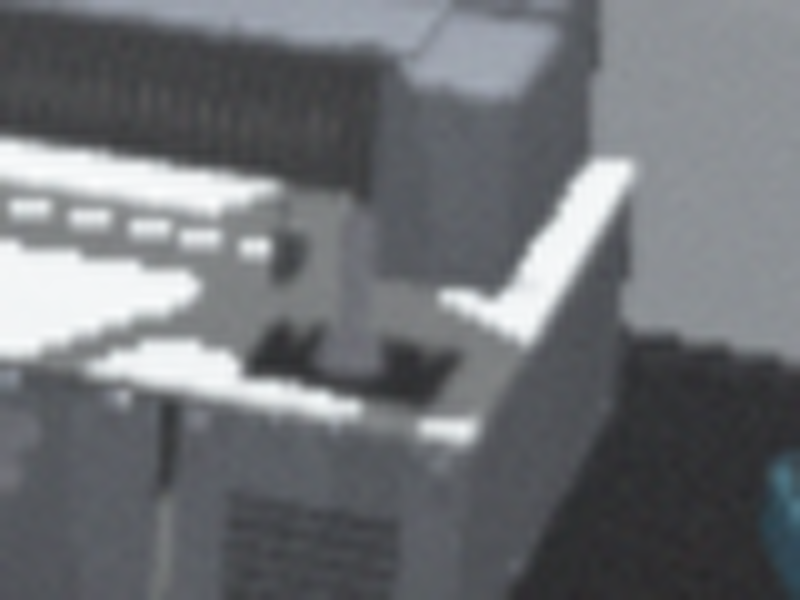

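Run:
```python
from h import *
y=np.array([-.092,.996,0])
for p in([.650,-.24,.116],[.66,-.24,.116]):
  p=np.array(p)
  for a in(0,.38,-.38): print(p,a,proj("scene",[p+[0,0,.004],p+.052*(np.sin(a)*y+[0,0,np.cos(a)])]).round(1).tolist())
```

```text
[ 0.65  -0.24   0.116] 0 [[405.2, 205.0], [406.1, 192.0]]
[ 0.65  -0.24   0.116] 0.38 [[405.2, 205.0], [400.3, 192.0]]
[ 0.65  -0.24   0.116] -0.38 [[405.2, 205.0], [411.8, 193.9]]
[ 0.66  -0.24   0.116] 0 [[406.3, 203.9], [407.2, 190.8]]
[ 0.66  -0.24   0.116] 0.38 [[406.3, 203.9], [401.5, 190.9]]
[ 0.66  -0.24   0.116] -0.38 [[406.3, 203.9], [412.9, 192.8]]
```

```bash
python3 -c "
from h import *
print(ctrl.get_obs()['q'])"
```

```text
[-4.60579189e-01  1.93853988e-01  1.41171787e+00  1.49858615e-05
  1.52287158e+00 -2.12463243e+00]
```

>>> drive_tool(moves=[0, 0, -10, -0.015, 0.029, 0, 0.3, 0, 0, -10, -0.015, 0.029, 0, 0.6, 0, 0, -10, -0.015, 0.03, 0, 0.7, 0, 0, -10, -0.015, 0.03, 0, 0.7, 0, 0, -10, -0.015, 0.03, 0, 0.7])

```text
t: 5.25
tool_pos: [0.5746, -0.0909, 0.2494]
tool_rot: [1.202, 2.902, 0.0]
contact_force: [0.6, 0.7, 0.5]
opening: 0.0258
```

>>> drive_tool(moves=[0, 0, -10, 0, 0, -0.02, 0.7, 0, 0, -10, 0, 0, -0.02, 0.7, 0, 0, -10, 0, 0, -0.02, 0.7, 0, 0, -10, 0, 0, -0.02, 0.7, 0, 0, 0, 0, 0, 0, 0.7])

```text
t: 5.88
tool_pos: [0.5738, -0.0914, 0.1673]
tool_rot: [-2.111, -2.322, 0.002]
contact_force: [0.4, 0.0, -0.1]
opening: 0.0256
```

Run:
```python
from h import *
s=img("scene","s3.png");t=img("top","t3.png")
print(ctrl.get_obs()['opening'],ctrl.get_obs()['tool_pos'])
a=cv2.resize(s[140:240,310:410],None,fx=4,fy=4,interpolation=2);b=cv2.resize(t[140:240,300:400],None,fx=4,fy=4,interpolation=2)
cv2.imwrite("pics/c8.png",np.hstack([a,b]))
```

```text
0.025695622272848648 [ 0.57528275 -0.09187598  0.16992198]
```

View pics/c8.png

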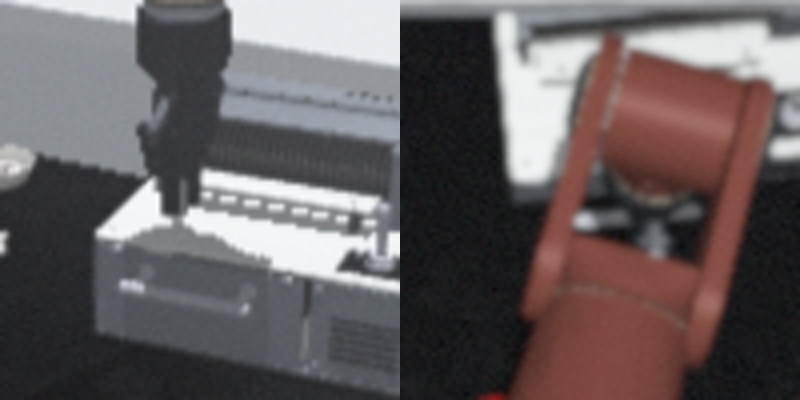

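>>> drive_tool(moves=[0, 0, 0, 0.001, -0.001, -0.04, 0.7, 0, 0, 0, 0, 0, -0.03, 0.7, 0, 0, 0, 0, 0, -0.015, 0.7, 0, 0, 0, 0, 0, -0.013, 0.7, 0, 0, 0, 0, 0, 0, 0.7])

```text
t: 6.6
tool_pos: [0.5759, -0.0928, 0.0712]
tool_rot: [-2.115, -2.323, 0.0]
contact_force: [-0.6, -0.1, 0.4]
opening: 0.0255
```

>>> drive_tool(moves=[0, 0, 0, 0, 0, 0, 0.9, 0, 0, 0, 0, 0, 0, 1, 0, 0, 0, 0, 0, 0, 1, 0, 0, 0, 0, 0, 0, 1, 0, 0, 0, 0, 0, 0, 1], newtons=40)

```text
t: 7.22
tool_pos: [0.5769, -0.093, 0.0726]
tool_rot: [2.114, 2.321, 0.002]
contact_force: [1.2, 0.8, 5.7]
opening: 0.0093
```

>>> drive_tool(moves=[0, 0, 0, -0.015, -0.0014, 0, 1, 0, 0, 0, -0.02, -0.0019, 0, 1, 0, 0, 0, -0.02, -0.0019, 0, 1, 0, 0, 0, -0.02, -0.0019, 0, 1, 0, 0, 0, -0.02, -0.0019, 0, 1])

```text
t: 7.85
tool_pos: [0.4812, -0.1019, 0.0726]
tool_rot: [2.114, 2.321, 0.003]
contact_force: [2.9, -0.3, 8.9]
opening: 0.0094
```

>>> drive_tool(moves=[0, 0, 0, -0.02, -0.0019, 0, 1, 0, 0, 0, -0.02, -0.0019, 0, 1, 0, 0, 0, -0.01, -0.0008, 0, 1, 0, 0, 0, 0, 0, 0, 1, 0, 0, 0, 0, 0, 0, 1])

```text
t: 8.48
tool_pos: [0.4308, -0.1065, 0.0726]
tool_rot: [2.116, 2.322, 0.0]
contact_force: [-1.2, 2.1, 9.6]
opening: 0.0095
```

>>> drive_tool(moves=[0, 0, 0, 0, 0, 0, 0.65, 0, 0, 0, 0, 0, 0, 0.65, 0, 0, 0, 0, 0, 0.05, 0.65, 0, 0, 0, 0, 0, 0.05, 0.65, 0, 0, 0, 0, 0.06, 0.05, 0.3])

```text
t: 9.1
tool_pos: [0.4308, -0.0596, 0.2129]
tool_rot: [2.121, 2.316, -0.001]
contact_force: [1.7, -0.7, 0.3]
opening: 0.0466
```

>>> drive_tool(moves=[0, 0, 10, 0, 0.06, 0, 0, 0, 0, 10, 0, 0.06, 0, 0, 0, 0, 10, 0, 0.06, 0, 0, 0, 0, 10, 0, 0.06, 0, 0, 0, 0, 10, 0, 0.06, 0, 0])

```text
t: 9.72
tool_pos: [0.43, 0.2433, 0.2105]
tool_rot: [-0.927, -3.001, 0.002]
contact_force: [0.7, -1.4, 0.5]
opening: 0.0854
```

Run:
```python
from h import *
s=img("scene","s4.png");t=img("top","t4.png")
print(ctrl.get_obs()['opening'],ctrl.get_obs()['tool_pos'])
a=cv2.resize(s[160:260,310:440],None,fx=6,fy=6,interpolation=2);cv2.imwrite("pics/c9.png",a)
crop(t,310,140,120,90,6.6,"c10.png")
```

```text
0.08546489159772923 [0.42927103 0.24580399 0.21022689]
```

View pics/c9.png

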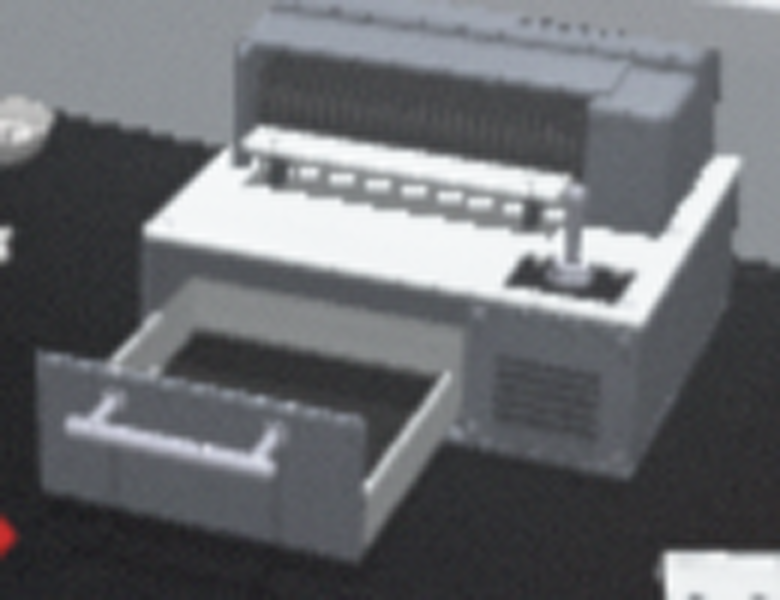

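View pics/c10.png

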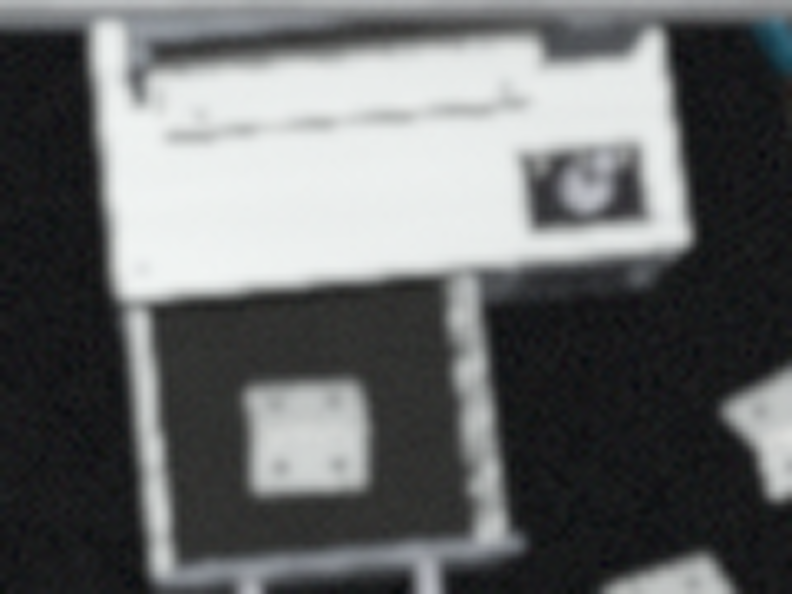

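View pics/t4.png

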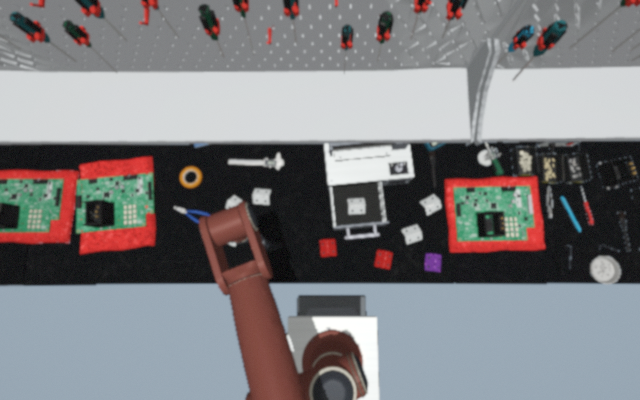

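```bash
python3 - <<'E'
from h import *
h=np.array([(280,403),(335,400),(282,465),(340,463)])/6.6+[310,140]+0.5/6.6-.5
W=plane("top",h,.036)[:,:2];print(W,W.mean(0))
e=(W[0]-W[1]+W[2]-W[3])/2;print(np.linalg.norm(e),np.degrees(np.arctan2(e[1],e[0])))
e=(W[0]+W[1]-W[2]-W[3])/2;print(np.linalg.norm(e),np.degrees(np.arctan2(e[1],e[0])))
# contour
t=cv2.imread("pics/t4.png");s=t[190:222,340:372]
g=s[:,:,1];m=cv2.resize(g,None,fx=8,fy=8,interpolation=2)>110
cs,_=cv2.findContours(m.astype(np.uint8),0,1)
c=max(cs,key=cv2.contourArea);r=cv2.minAreaRect(c);print(r)
bx=cv2.boxPoints(r)/8+[340,190]-.45;print(plane("top",bx,.025),plane("top",[bx.mean(0)],.03))
from br import brackets
# machine/drawer walls
E
python3 br.py t4.png | grep -A2 -E "26[01]\.|41[12]\.|431"
```

```text
[[ 0.56021953 -0.07648386]
 [ 0.56169919 -0.10689629]
 [ 0.52561055 -0.07701375]
 [ 0.52652384 -0.1089362 ]] [ 0.54351328 -0.09233252]
0.031190393053246727 92.19842451824726
0.03491581815938293 2.108957159001662
((133.262451171875, 130.01132202148438), (136.74981689453125, 150.63882446289062), 87.27368927001953)
[[ 0.57307139 -0.05669978  0.025     ]
 [ 0.57595135 -0.12599065  0.025     ]
 [ 0.51256942 -0.12754295  0.025     ]
 [ 0.50968394 -0.05878359  0.025     ]] [[ 0.54195286 -0.0919088   0.03      ]]
px [260.9 196.3] area 287 c holes [0.5847 0.26  ] c mask [0.5829 0.2616] v [19 19 11 11]
   side 0.0351 dir 174.5
   side 0.0318 dir 85.4
px [431. 204.] area 296 c holes [ 0.5495 -0.3671] c mask [ 0.5497 -0.3692] v [23 19 19 17]
   side 0.0349 dir 27.8
   side 0.0318 dir 117.6
--
px [412.  233.8] area 305 c holes [ 0.4402 -0.2936] c mask [ 0.4399 -0.2947] v [23 19 19 18]
   side 0.0348 dir 17.6
   side 0.0321 dir 107.9
```

>>> drive_tool(moves=[0, 0, 6.5, 0.003, 0.06, -0.02, 0, 0, 0, 6.5, 0.004, 0.06, -0.03, 0, 0, 0, 0, 0, 0.007, -0.04, 0, 0, 0, 0, 0, 0, -0.03, 0, 0, 0, 0, 0, 0, 0, 0], newtons=50)

```text
t: 10.45
tool_pos: [0.4351, 0.3616, 0.0897]
tool_rot: [-0.59, -3.08, 0.009]
contact_force: [0.4, 0.1, 0.2]
opening: 0.0851
```

Run:
```python
from h import *
s=img("scene","s5.png");t=img("top","t5.png")
print(ctrl.get_obs()['opening'],ctrl.get_obs()['tool_pos'],ctrl.get_obs()['tool_rot'])
a=cv2.resize(s[150:270,180:300],None,fx=3.3,fy=3.3,interpolation=2);b=cv2.resize(t[180:300,180:300],None,fx=3.3,fy=3.3,interpolation=2)
cv2.imwrite("pics/c11.png",np.hstack([a,b]))
```

```text
0.0857362247330125 [0.43780354 0.36316086 0.09402456] [-5.91816424e-01 -3.08529687e+00  5.11932767e-04]
```

View pics/c11.png

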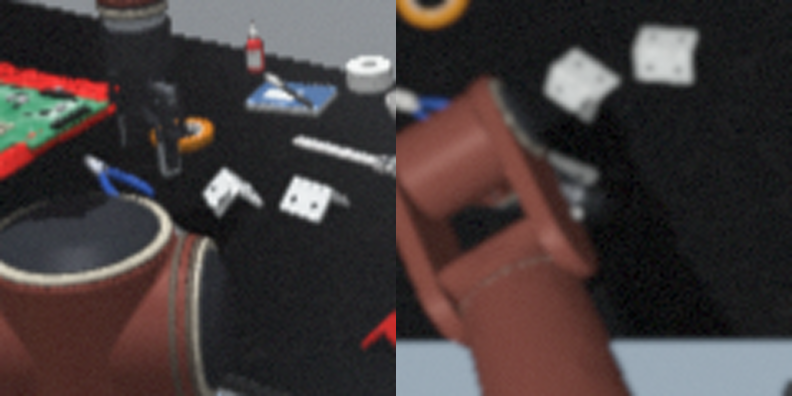

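>>> drive_tool(moves=[0, 0, 0, -0.001, 0.01, -0.02, 0, 0, 0, 0, 0, 0, -0.03, 0, 0, 0, 0, 0, 0, -0.02, 0, 0, 0, 0, 0, 0, -0.012, 0, 0, 0, 0, 0, 0, 0, 0.15])

```text
t: 11.18
tool_pos: [0.4364, 0.3733, 0.0113]
tool_rot: [-0.591, -3.085, 0.001]
contact_force: [1.2, -0.8, 0.3]
opening: 0.0726
```

>>> drive_tool(moves=[0, 0, 0, 0, 0, 0, 0.3, 0, 0, 0, 0, 0, 0, 0.5, 0, 0, 0, 0, 0, 0, 0.6, 0, 0, 0, 0, 0, 0, 0.6, 0, 0, 0, 0, 0, 0, 0.6])

```text
t: 11.8
tool_pos: [0.4376, 0.3743, 0.0131]
tool_rot: [0.59, 3.084, 0.003]
contact_force: [-0.9, -0.6, 5.5]
opening: 0.0584
```

>>> drive_tool(moves=[0, 0, 0, 0, 0, 0.03, 0.6, 0, 0, 0, 0, 0, 0.05, 0.6, 0, 0, 8, 0.012, -0.04, 0.05, 0.6, 0, 0, 8, 0.012, -0.05, 0.018, 0.6, 0, 0, 7.8, 0.012, -0.055, 0, 0.6])

```text
t: 12.42
tool_pos: [0.4734, 0.2296, 0.1601]
tool_rot: [-0.068, 3.136, 0.002]
contact_force: [0.5, -0.0, -1.2]
opening: 0.0585
```

>>> drive_tool(moves=[0, 0, 0, 0.012, -0.055, 0, 0.6, 0, 0, 0, 0.012, -0.055, 0, 0.6, 0, 0, 0, 0.012, -0.055, 0, 0.6, 0, 0, 0, 0.012, -0.055, 0, 0.6, 0, 0, 0, 0.01, -0.05, 0, 0.6])

```text
t: 13.05
tool_pos: [0.5298, -0.0416, 0.1571]
tool_rot: [0.058, -3.141, -0.0]
contact_force: [0.9, 1.1, -1.8]
opening: 0.0582
```

>>> drive_tool(moves=[0, 0, 0, 0.0125, -0.046, 0, 0.6, 0, 0, 0, 0, 0, -0.03, 0.6, 0, 0, 0, 0, 0, -0.03, 0.6, 0, 0, 0, 0, 0, -0.02, 0.6, 0, 0, 0, 0, 0, 0, 0.6])

```text
t: 13.68
tool_pos: [0.5409, -0.0851, 0.0754]
tool_rot: [0.059, -3.137, -0.002]
contact_force: [0.8, 0.5, -0.1]
opening: 0.0582
```

Run:
```python
from h import *
s=img("scene","s6.png");t=img("top","t6.png")
print(ctrl.get_obs()['opening'],ctrl.get_obs()['tool_pos'],ctrl.get_obs()['tool_rot'])
a=cv2.resize(s[150:250,310:410],None,fx=4,fy=4,interpolation=2);b=cv2.resize(t[150:250,310:410],None,fx=4,fy=4,interpolation=2)
cv2.imwrite("pics/c12.png",np.hstack([a,b]))
```

```text
0.058385776196272436 [ 0.54303436 -0.08566436  0.0783233 ] [-5.90816017e-02  3.14012813e+00 -4.95872624e-04]
```

View pics/c12.png

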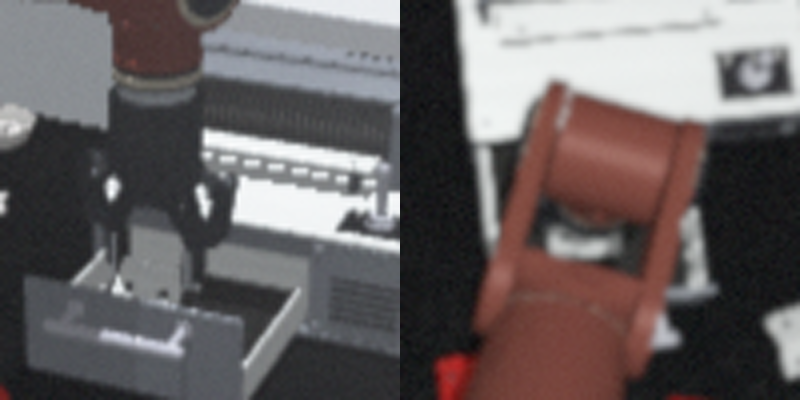

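>>> drive_tool(moves=[0, 0, 0, 0, -0.0065, -0.01, 0.6, 0, 0, 0, 0, 0, -0.012, 0.6, 0, 0, 0, 0, 0, -0.01, 0.6, 0, 0, 0, 0, 0, 0, 0.6, 0, 0, 0, 0, 0, 0, 0.6])

```text
t: 14.4
tool_pos: [0.5424, -0.0921, 0.0454]
tool_rot: [0.059, -3.141, -0.0]
contact_force: [-0.4, -0.1, -1.3]
opening: 0.0585
```

>>> drive_tool(moves=[0, 0, 0, 0, 0, -0.002, 0.6, 0, 0, 0, 0, 0, 0, 0.6, 0, 0, 0, 0, 0, -0.001, 0.6, 0, 0, 0, 0, 0, -0.001, 0.6, 0, 0, 0, 0, 0, 0, 0.6])

```text
t: 15.02
tool_pos: [0.5434, -0.0921, 0.0428]
tool_rot: [-0.059, 3.14, 0.0]
contact_force: [-2.0, 1.5, 5.1]
opening: 0.0587
```

>>> drive_tool(moves=[0, 0, 0, 0, 0, 0, 0.25, 0, 0, 0, 0, 0, 0, 0.2, 0, 0, 0, 0, 0, 0, 0.1, 0, 0, 0, 0, 0, 0.03, 0, 0, 0, 0, 0, 0, 0.05, 0])

```text
t: 15.65
tool_pos: [0.5406, -0.0917, 0.1199]
tool_rot: [0.058, -3.136, -0.003]
contact_force: [0.6, -0.4, 0.4]
opening: 0.0852
```

>>> drive_tool(moves=[0, 0, 0, -0.02, 0.055, 0.04, 0, 0, 0, 0, -0.02, 0.06, 0, 0, 0, 0, 0, 0, 0.06, 0, 0, 0, 0, 0, 0, 0.06, 0, 0, 0, 0, -10, 0, 0.06, 0, 0])

```text
t: 16.27
tool_pos: [0.505, 0.195, 0.1571]
tool_rot: [0.211, 3.134, 0.0]
contact_force: [0.2, -0.1, 0.3]
opening: 0.0857
```

```bash
python3 - <<'E'
from h import *
s=img("scene","s7.png");t=img("top","t7.png")
print(ctrl.get_obs()['opening'],ctrl.get_obs()['tool_pos'],ctrl.get_obs()['tool_rot'])
a=cv2.resize(t[185:230,335:380],None,fx=9,fy=9,interpolation=2);b=cv2.resize(s[190:240,320:365],None,fx=8.1,fy=8.1,interpolation=2)
cv2.imwrite("pics/c13.png",np.hstack([a,b]))
E
python3 br.py t7.png | grep -A2 "px \[[234]"
```

```text
0.08520338827273582 [0.50456901 0.19754688 0.15694956] [-1.98665374e-01 -3.13523268e+00 -2.49932418e-03]
px [431. 204.] area 296 c holes [ 0.5497 -0.3673] c mask [ 0.5497 -0.3692] v [24 18 18 16]
   side 0.0351 dir 28.4
   side 0.032 dir 118.3
px [356.6 205.2] area 313 c holes [ 0.5492 -0.0937] c mask [ 0.5468 -0.0949] v [26 23 13 13]
   side 0.0365 dir 2.2
   side 0.0317 dir 92.2
--
px [412.1 233.8] area 304 c holes [ 0.44   -0.2933] c mask [ 0.4399 -0.2948] v [23 20 19 18]
   side 0.0352 dir 17.4
   side 0.0321 dir 107.9
```

View pics/c13.png

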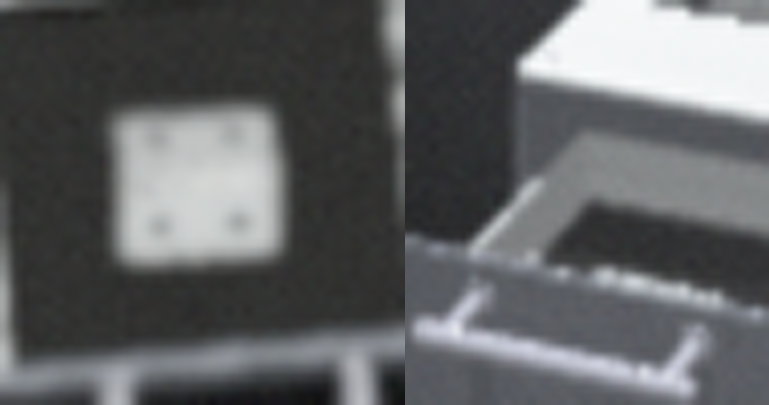

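>>> drive_tool(moves=[0, 0, 2.3, 0.04, 0.032, 0, 0, 0, 0, 0, 0.039, 0.031, -0.02, 0, 0, 0, 0, 0, 0, -0.04, 0, 0, 0, 0, 0, 0, -0.025, 0, 0, 0, 0, 0, 0, 0, 0])

```text
t: 17.0
tool_pos: [0.5822, 0.2548, 0.0686]
tool_rot: [-0.141, -3.133, 0.004]
contact_force: [0.3, -0.1, 0.4]
opening: 0.0855
```

```bash
python3 - <<'E'
from h import *
s=img("scene","s8.png");t=img("top","t8.png")
print(ctrl.get_obs()['opening'],ctrl.get_obs()['tool_pos'],ctrl.get_obs()['tool_rot'])
a=cv2.resize(s[150:250,210:310],None,fx=4,fy=4,interpolation=2);b=cv2.resize(t[150:250,200:300],None,fx=4,fy=4,interpolation=2)
cv2.imwrite("pics/c14.png",np.hstack([a,b]))
E
python3 br.py t8.png | grep -A2 "px \[[234]"
```

```text
0.0855172920738294 [0.58477354 0.25571394 0.07260109] [1.41724734e-01 3.13770672e+00 2.23410716e-04]
px [272.2 161.9] area 241 c holes [0.7107 0.2369] c mask [0.7147 0.2217] v [38 28 17 15]
   side 0.018 dir 112.6
   side 0.0427 dir 83.4
px [431. 204.] area 297 c holes [ 0.5497 -0.3671] c mask [ 0.5496 -0.3692] v [23 19 18 16]
   side 0.0349 dir 27.8
   side 0.0318 dir 117.6
px [356.6 205.2] area 313 c holes [ 0.5487 -0.0936] c mask [ 0.5468 -0.0949] v [24 24 14 14]
   side 0.036 dir 2.6
   side 0.0319 dir 93.0
--
px [412.1 233.8] area 304 c holes [ 0.4402 -0.2934] c mask [ 0.4399 -0.2948] v [23 20 18 17]
   side 0.035 dir 18.3
   side 0.0313 dir 106.6
```

View pics/c14.png

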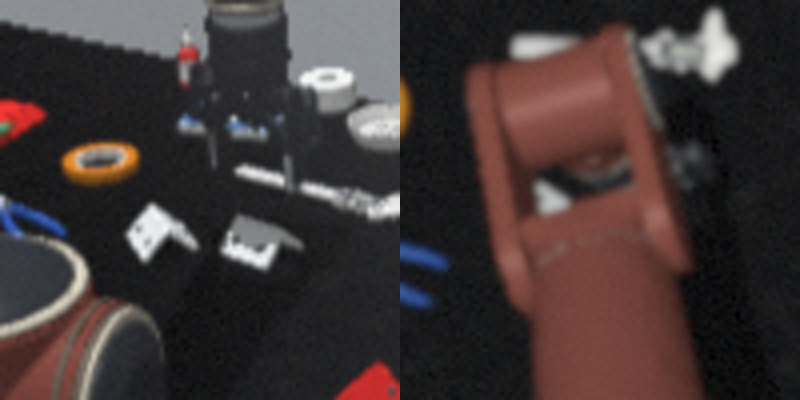

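>>> drive_tool(moves=[0, 0, 0, -0.001, 0.005, -0.02, 0, 0, 0, 0, 0, 0, -0.02, 0, 0, 0, 0, 0, 0, -0.012, 0, 0, 0, 0, 0, 0, -0.008, 0, 0, 0, 0, 0, 0, 0, 0.15])

```text
t: 17.73
tool_pos: [0.5827, 0.2608, 0.0109]
tool_rot: [-0.141, -3.137, 0.001]
contact_force: [-0.6, 0.3, -0.3]
opening: 0.0727
```

>>> drive_tool(moves=[0, 0, 0, 0, 0, 0, 0.3, 0, 0, 0, 0, 0, 0, 0.5, 0, 0, 0, 0, 0, 0, 0.6, 0, 0, 0, 0, 0, 0, 0.6, 0, 0, 0, 0, 0, 0, 0.6])

```text
t: 18.35
tool_pos: [0.5841, 0.2613, 0.0129]
tool_rot: [0.141, 3.137, 0.001]
contact_force: [0.6, -0.5, 4.7]
opening: 0.0584
```

>>> drive_tool(moves=[0, 0, 0, 0, 0, 0.04, 0.6, 0, 0, 0, 0, 0, 0.06, 0.6, 0, 0, 7.4, -0.008, -0.05, 0.05, 0.6, 0, 0, 0, -0.008, -0.055, 0, 0.6, 0, 0, 0, -0.008, -0.055, 0, 0.6])

```text
t: 18.98
tool_pos: [0.5596, 0.1059, 0.156]
tool_rot: [-0.063, 3.141, -0.0]
contact_force: [0.7, -1.4, -1.3]
opening: 0.0585
```

>>> drive_tool(moves=[0, 0, 0, -0.008, -0.055, 0, 0.6, 0, 0, 0, -0.008, -0.055, 0, 0.6, 0, 0, 0, 0, -0.055, 0, 0.6, 0, 0, 0, 0, -0.028, 0, 0.6, 0, 0, 0, 0, 0, 0, 0.6])

```text
t: 19.6
tool_pos: [0.5435, -0.0874, 0.1549]
tool_rot: [0.056, -3.139, -0.001]
contact_force: [0.1, 0.3, -0.7]
opening: 0.0582
```

>>> drive_tool(moves=[0, 0, 0, 0.0005, -0.004, -0.03, 0.6, 0, 0, 0, 0, 0, -0.03, 0.6, 0, 0, 0, 0, 0, -0.03, 0.6, 0, 0, 0, 0, 0, -0.008, 0.6, 0, 0, 0, 0, 0, 0, 0.6])

```text
t: 20.23
tool_pos: [0.5444, -0.089, 0.0575]
tool_rot: [0.063, -3.14, -0.001]
contact_force: [1.0, 0.9, -0.6]
opening: 0.0585
```

Run:
```python
from h import *
print(ctrl.get_obs()['opening'],ctrl.get_obs()['tool_pos'],ctrl.get_obs()['tool_rot'])
```

```text
0.05853635742715694 [ 0.54444819 -0.08903723  0.05748445] [ 6.28073329e-02 -3.13974072e+00 -9.30263281e-04]
```

>>> drive_tool(moves=[0, 0, 0, -0.0005, -0.003, 0, 0.6, 0, 0, 0, 0, 0, -0.004, 0.6, 0, 0, 0, 0, 0, -0.002, 0.6, 0, 0, 0, 0, 0, -0.0015, 0.6, 0, 0, 0, 0, 0, 0, 0.6])

```text
t: 20.85
tool_pos: [0.5449, -0.0928, 0.051]
tool_rot: [-0.061, 3.14, 0.0]
contact_force: [1.4, 1.2, 2.9]
opening: 0.0586
```

>>> drive_tool(moves=[0, 0, 0, 0, 0, -0.001, 0.6, 0, 0, 0, 0, 0, 0, 0.25, 0, 0, 0, 0, 0, 0, 0.15, 0, 0, 0, 0, 0, 0.01, 0, 0, 0, 0, 0, 0, 0.05, 0])

```text
t: 21.48
tool_pos: [0.5412, -0.0921, 0.1063]
tool_rot: [0.061, -3.133, -0.004]
contact_force: [0.6, 0.3, 0.2]
opening: 0.0854
```

>>> drive_tool(moves=[0, 0, -10, -0.02, 0.055, 0.04, 0, 0, 0, -10, -0.02, 0.06, 0, 0, 0, 0, -10, 0, 0.06, 0, 0, 0, 0, -10, 0, 0.06, 0, 0, 0, 0, 0, 0, 0.06, 0, 0])

```text
t: 22.1
tool_pos: [0.5078, 0.1879, 0.1456]
tool_rot: [0.98, 2.983, 0.001]
contact_force: [0.8, 0.0, -0.2]
opening: 0.0855
```

```bash
python3 - <<'E'
from h import *
s=img("scene","s9.png");t=img("top","t9.png")
print(ctrl.get_obs()['opening'],ctrl.get_obs()['tool_pos'],ctrl.get_obs()['tool_rot'])
a=cv2.resize(t[185:230,335:380],None,fx=9,fy=9,interpolation=2);b=cv2.resize(s[190:240,320:365],None,fx=8.1,fy=8.1,interpolation=2)
cv2.imwrite("pics/c15.png",np.hstack([a,b]))
E
python3 br.py t9.png | grep -A2 "px \[[234]"
```

```text
0.08560390627498085 [0.50727901 0.1909328  0.14549065] [9.69413290e-01 2.98802891e+00 2.95846667e-03]
px [431. 204.] area 296 c holes [ 0.549  -0.3674] c mask [ 0.5497 -0.3692] v [23 19 18 18]
   side 0.035 dir 28.1
   side 0.0314 dir 117.1
px [356.8 205.1] area 314 c holes [ 0.5499 -0.095 ] c mask [ 0.5472 -0.0954] v [25 22 16 12]
   side 0.0361 dir 2.6
   side 0.0324 dir 92.1
--
px [412.1 233.8] area 304 c holes [ 0.4402 -0.2934] c mask [ 0.44   -0.2948] v [24 19 18 18]
   side 0.0345 dir 18.6
   side 0.0316 dir 108.1
```

View pics/c15.png

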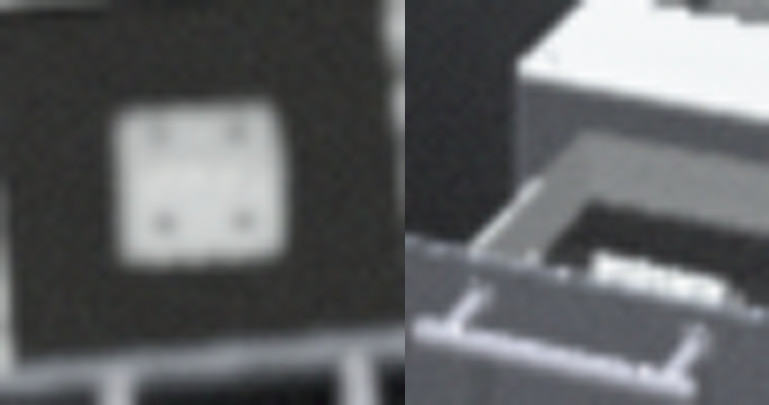

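View pics/t9.png

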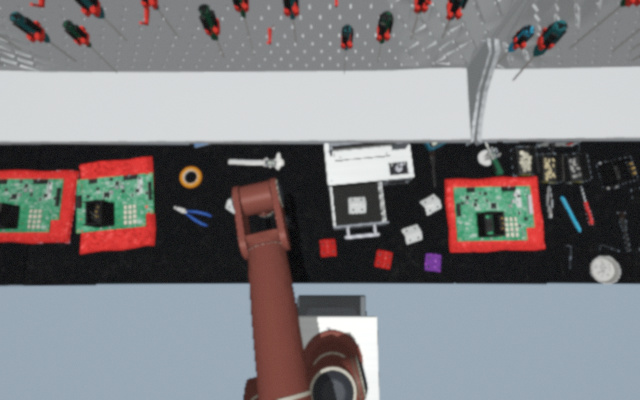

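>>> drive_tool(moves=[0, 0, -2, 0.016, 0.055, 0, 0, 0, 0, 0, 0.016, 0.055, 0, 0, 0, 0, 0, 0.016, 0.055, -0.03, 0, 0, 0, 0, 0.014, 0.045, -0.04, 0, 0, 0, 0, 0, 0, 0, 0])

```text
t: 22.82
tool_pos: [0.5665, 0.3945, 0.069]
tool_rot: [-1.025, -2.962, 0.012]
contact_force: [-0.6, -1.4, -0.1]
opening: 0.0851
```

Run:
```python
from h import *
s=img("scene","s10.png");t=img("top","t10.png")
print(ctrl.get_obs()['opening'],ctrl.get_obs()['tool_pos'],ctrl.get_obs()['tool_rot'])
a=cv2.resize(s[150:250,190:290],None,fx=4,fy=4,interpolation=2);b=cv2.resize(t[150:250,180:280],None,fx=4,fy=4,interpolation=2)
cv2.imwrite("pics/c16.png",np.hstack([a,b]))
for z in (0,):
  c=np.array([.5692,.395]);u=np.array([np.cos(np.radians(52)),np.sin(np.radians(52))]);v=np.array([-u[1],u[0]])
  # expected: ridge ends and corners
  P=[np.r_[c+a*.03*u+b*.0283*v,zz] for a in(1,-1) for b,zz in((-1,0.003),(0,.0318),(1,.003))]
  print(proj("scene",P).round(1).tolist())
```

```text
0.08526459061422187 [0.56919924 0.39374148 0.07510126] [-1.03031372e+00 -2.96711629e+00  2.67614607e-03]
[[251.1, 201.2], [243.5, 196.1], [237.3, 203.7], [254.5, 207.3], [246.7, 202.0], [240.3, 209.9]]
```

View pics/c16.png

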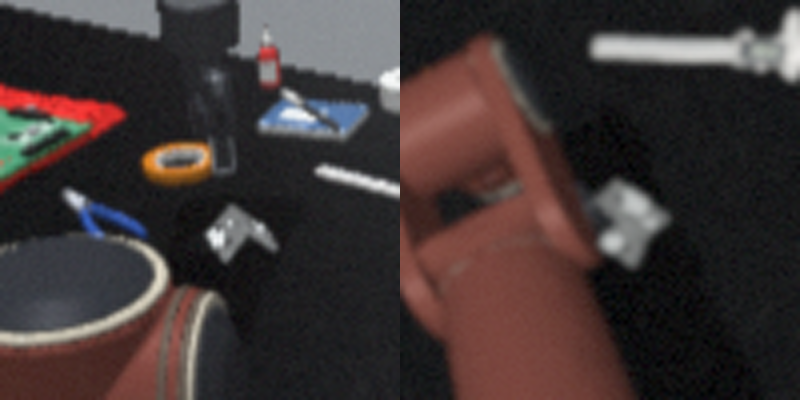

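Bracket A has been knocked aside: it was at top px (226,200) and is now at about (238,206). I'll back off and measure it again.

>>> drive_tool(moves=[0, 0, 0, -0.02, 0.04, 0.06, 0, 0, 0, 0, -0.06, 0.06, 0.03, 0, 0, 0, 0, -0.06, 0.06, 0, 0, 0, 0, 0, -0.04, 0.06, 0, 0, 0, 0, 0, 0, 0, 0, 0])

```text
t: 23.55
tool_pos: [0.4305, 0.5681, 0.1507]
tool_rot: [1.024, 2.968, 0.008]
contact_force: [0.1, -0.4, 0.3]
opening: 0.0855
```

```bash
python3 - <<'E'
from h import *
t=img("top","t11.png");print(ctrl.get_obs()['tool_pos'],ctrl.get_obs()['tool_rot'])
crop(t,190,160,100,75,8,"c17.png")
E
python3 br.py t11.png | grep -A2 "px \[[234]"
```

```text
[0.43207568 0.56643111 0.15023032] [1.02723298 2.96616907 0.00632285]
px [235.1 205.1] area 292 c holes [0.55   0.3553] c mask [0.5502 0.3568] v [18 16 16 13]
   side 0.0349 dir 145.9
   side 0.0309 dir 55.4
px [431. 204.] area 296 c holes [ 0.5496 -0.3672] c mask [ 0.5497 -0.3692] v [23 18 18 17]
   side 0.0348 dir 28.3
   side 0.0315 dir 117.4
px [356.8 205.1] area 315 c holes [ 0.5504 -0.0951] c mask [ 0.5473 -0.0955] v [24 22 16 13]
   side 0.0363 dir 3.7
   side 0.0321 dir 91.7
--
px [412.1 233.8] area 303 c holes [ 0.4397 -0.2936] c mask [ 0.4399 -0.2949] v [24 20 19 19]
   side 0.0346 dir 17.7
   side 0.0317 dir 108.5
```

View pics/c17.png

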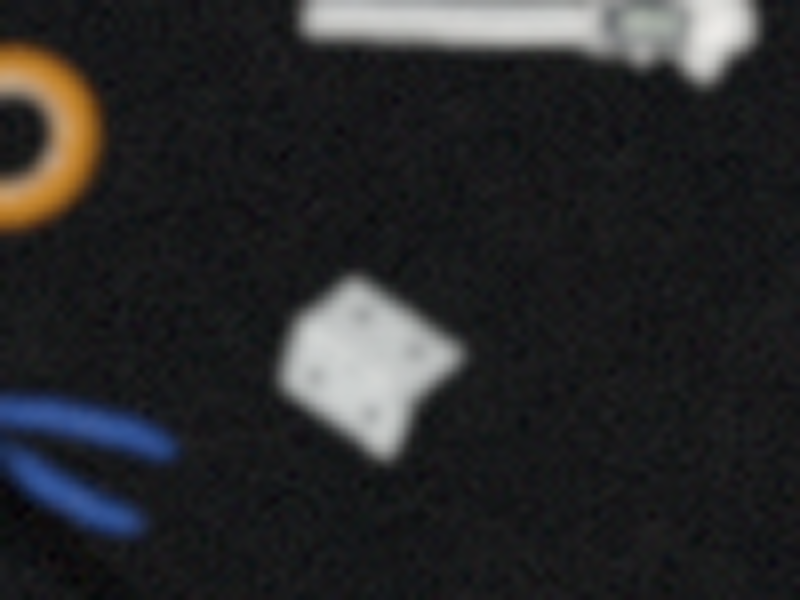

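>>> drive_tool(moves=[0, 0, 3.6, 0.03, -0.053, 0, 0, 0, 0, 0, 0.03, -0.053, -0.01, 0, 0, 0, 0, 0.03, -0.053, -0.02, 0, 0, 0, 0, 0.028, -0.052, -0.03, 0, 0, 0, 0, 0, 0, 0, 0])

```text
t: 24.22
tool_pos: [0.5491, 0.3526, 0.0875]
tool_rot: [-0.949, -2.993, 0.005]
contact_force: [0.4, -0.1, 0.7]
opening: 0.0857
```

Run:
```python
from h import *
s=img("scene","s12.png");
print(ctrl.get_obs()['opening'],ctrl.get_obs()['tool_pos'],ctrl.get_obs()['tool_rot'])
```

```text
0.08511743392817056 [0.54904143 0.35510858 0.08910195] [-9.46008977e-01 -2.99560877e+00  6.76415985e-04]
```

>>> drive_tool(moves=[0, 0, 0.5, 0.001, 0.0005, -0.03, 0, 0, 0, 0, 0, 0, -0.027, 0, 0, 0, 0, 0, 0, -0.012, 0, 0, 0, 0, 0, 0, -0.008, 0, 0, 0, 0, 0, 0, 0, 0.15])

```text
t: 24.9
tool_pos: [0.549, 0.3598, 0.0124]
tool_rot: [0.924, 3.002, 0.001]
contact_force: [0.7, 0.9, -0.1]
opening: 0.0729
```

>>> drive_tool(moves=[0, 0, 0, 0, 0, 0, 0.3, 0, 0, 0, 0, 0, 0, 0.5, 0, 0, 0, 0, 0, 0, 0.6, 0, 0, 0, 0, 0, 0, 0.6, 0, 0, 0, 0, 0, 0, 0.6])

```text
t: 25.52
tool_pos: [0.5498, 0.3601, 0.0135]
tool_rot: [0.923, 3.001, 0.003]
contact_force: [-1.0, 0.1, 6.1]
opening: 0.058
```

>>> drive_tool(moves=[0, 0, 0, 0, 0, 0.04, 0.6, 0, 0, 0, 0, 0, 0.06, 0.6, 0, 0, 9.1, -0.001, -0.05, 0.05, 0.6, 0, 0, 9.1, -0.001, -0.055, 0, 0.6, 0, 0, 9.1, -0.001, -0.055, 0, 0.6])

```text
t: 26.15
tool_pos: [0.5459, 0.204, 0.1567]
tool_rot: [0.18, 3.135, 0.0]
contact_force: [0.7, 0.4, -0.1]
opening: 0.0583
```

>>> drive_tool(moves=[0, 0, 9.2, -0.001, -0.055, 0, 0.6, 0, 0, 0, -0.001, -0.055, 0, 0.6, 0, 0, 0, -0.001, -0.055, 0, 0.6, 0, 0, 0, 0, -0.055, 0, 0.6, 0, 0, 0, 0, -0.055, 0, 0.6])

```text
t: 26.78
tool_pos: [0.5424, -0.0714, 0.1556]
tool_rot: [-0.063, 3.141, 0.0]
contact_force: [1.2, -0.5, -1.5]
opening: 0.058
```

>>> drive_tool(moves=[0, 0, 0, 0, -0.015, -0.02, 0.6, 0, 0, 0, 0, 0, -0.03, 0.6, 0, 0, 0, 0, 0, -0.025, 0.6, 0, 0, 0, 0, 0, 0, 0.6, 0, 0, 0, 0, 0, 0, 0.6])

```text
t: 27.4
tool_pos: [0.5431, -0.0842, 0.0813]
tool_rot: [-0.064, 3.141, 0.0]
contact_force: [0.9, -0.8, 0.3]
opening: 0.0582
```

Run:
```python
from h import *
s=img("scene","s13.png")
print(ctrl.get_obs()['opening'],ctrl.get_obs()['tool_pos'],ctrl.get_obs()['tool_rot'])
crop(s,310,150,100,90,6,"c18.png")
```

```text
0.058408065820218916 [ 0.54365396 -0.0844765   0.08202142] [-6.38286713e-02  3.13925392e+00 -6.97863022e-04]
```

View pics/c18.png

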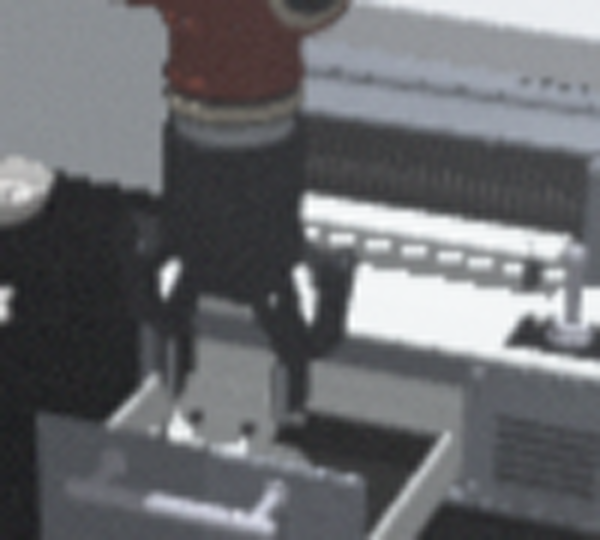

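>>> drive_tool(moves=[0, 0, 0, -0.001, -0.008, 0, 0.6, 0, 0, 0, 0, 0, -0.012, 0.6, 0, 0, 0, 0, 0, -0.008, 0.6, 0, 0, 0, 0, 0, -0.003, 0.6, 0, 0, 0, 0, 0, 0, 0.6])

```text
t: 28.08
tool_pos: [0.5419, -0.0929, 0.058]
tool_rot: [0.063, -3.141, 0.0]
contact_force: [-1.2, -1.0, 0.7]
opening: 0.0585
```

>>> drive_tool(moves=[0, 0, 0, 0, 0, -0.001, 0.6, 0, 0, 0, 0, 0, -0.001, 0.6, 0, 0, 0, 0, 0, 0, 0.6, 0, 0, 0, 0, 0, -0.001, 0.6, 0, 0, 0, 0, 0, 0, 0.6])

```text
t: 28.7
tool_pos: [0.5434, -0.0929, 0.0569]
tool_rot: [-0.063, 3.138, -0.001]
contact_force: [-1.5, 0.1, 8.6]
opening: 0.0583
```

>>> drive_tool(moves=[0, 0, 0, 0, 0, 0, 0.25, 0, 0, 0, 0, 0, 0, 0.15, 0, 0, 0, 0, 0, 0.01, 0, 0, 0, 0, 0, 0, 0.05, 0, 0, 0, 0, 0, 0, 0.05, 0])

```text
t: 29.32
tool_pos: [0.5414, -0.0925, 0.166]
tool_rot: [0.063, -3.14, -0.001]
contact_force: [0.5, -0.3, 1.1]
opening: 0.0853
```

>>> drive_tool(moves=[0, 0, 5, -0.03, -0.055, 0, 0, 0, 0, 5, -0.03, -0.055, 0, 0, 0, 0, 5.5, -0.03, -0.05, 0, 0, 0, 0, 0, -0.013, -0.04, -0.03, 0, 0, 0, 0, 0, 0, -0.03, 0])

```text
t: 29.95
tool_pos: [0.4384, -0.2954, 0.1056]
tool_rot: [-0.479, 3.103, -0.004]
contact_force: [0.2, 1.4, -1.2]
opening: 0.0855
```

```bash
python3 - <<'E'
from h import *
s=img("scene","s14.png");t=img("top","t14.png")
print(ctrl.get_obs()['opening'],ctrl.get_obs()['tool_pos'],ctrl.get_obs()['tool_rot'])
a=cv2.resize(t[180:280,335:455],None,fx=4,fy=4,interpolation=2);b=cv2.resize(s[190:290,340:420],None,fx=4,fy=4,interpolation=2)
cv2.imwrite("pics/c19.png",np.hstack([a,b]))
E
python3 br.py t14.png | grep -A2 "px \[[234]"
```

```text
0.0852254416034086 [ 0.43652255 -0.2913054   0.10153562] [ 0.48242736 -3.09983638 -0.00887384]
px [356.8 204.4] area 324 c holes [ 0.5525 -0.0953] c mask [ 0.5499 -0.0954] v [23 22 15 13]
   side 0.0358 dir 2.6
   side 0.0328 dir 92.5
```

View pics/c19.png

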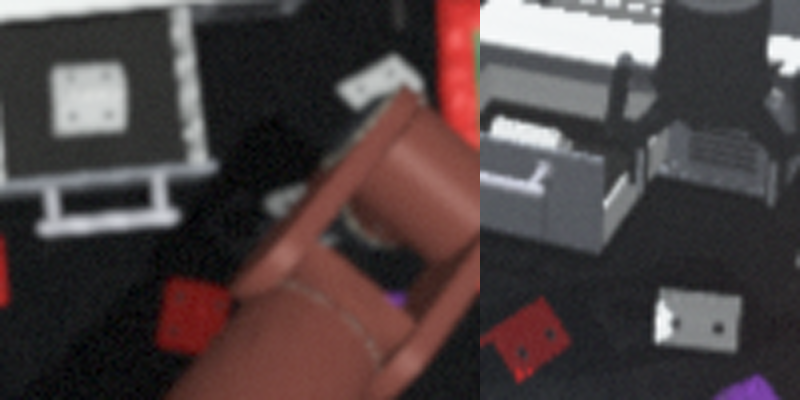

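Run:
```python
from h import *
r=[]
for f in("t4","t7","t9","t14"):
    t=cv2.imread(f"pics/{f}.png");r.append(cv2.resize(t[190:222,342:372],(200,213),interpolation=2))
q=[]
for f in("s4","s7","s9","s14"):
    t=cv2.imread(f"pics/{f}.png");q.append(cv2.resize(t[205:240,330:365],(200,200),interpolation=2))
cv2.imwrite("pics/c20.png",np.vstack([np.hstack(r),np.hstack(q)]))
```

```text
(no output)
```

View pics/c20.png

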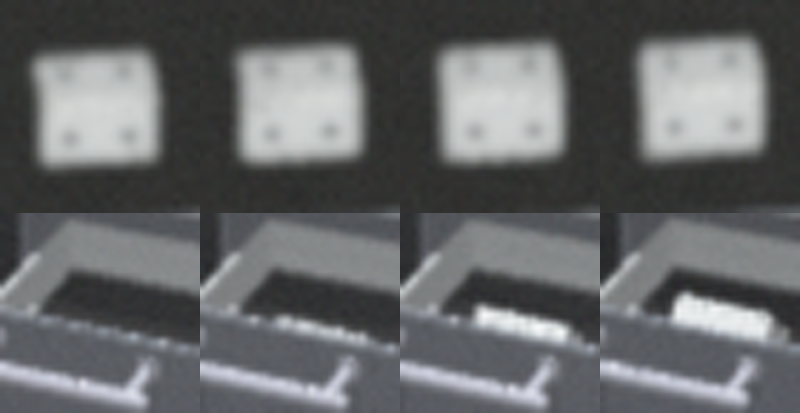

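Run:
```python
from h import *
u=np.array([np.cos(np.radians(92.3)),np.sin(np.radians(92.3)),0]);v=np.array([u[1],-u[0],0])
for k in range(5):
    c=np.array([.5445,-.0922,.02+.0071*k])
    pts=[c+.03*u+[0,0,.0318],c-.03*u+[0,0,.0318],c+.03*u+.0283*v+[0,0,.003],c-.03*u+.0283*v+[0,0,.003],c+.03*u-.0283*v+[0,0,.003],c-.03*u-.0283*v+[0,0,.003]]
    print(k,"scene ridge ",proj("scene",pts[:2]).round(1).tolist(),"top",proj("top",pts[2:]).round(1).tolist())
for f in("t4","t7","t9","t14"):
    t=cv2.imread(f"pics/{f}.png");g=cv2.resize(t[190:222,342:372,1],None,fx=8,fy=8,interpolation=2);m=(g>105).astype(np.uint8)
    c=max(cv2.findContours(m,0,1)[0],key=cv2.contourArea);p=cv2.approxPolyDP(c,10,True)[:,0]/8+[342,190]-.45;x,y,w,h=cv2.boundingRect(c)
    print(f,(x/8+341.6,y/8+189.6,(x+w)/8+341.6,(y+h)/8+189.6),p.round(1).tolist())
for f in("s7","s9","s14"):
    t=cv2.imread(f"pics/{f}.png");g=cv2.resize(t[205:240,335:365,1],None,fx=8,fy=8,interpolation=2);m=(g>175).astype(np.uint8)
    c=max(cv2.findContours(m,0,1)[0],key=cv2.contourArea);p=cv2.approxPolyDP(c,8,True)[:,0]/8+[335,205]-.45
    print(f,p.round(1).tolist())
```

```text
0 scene ridge  [[343.1, 224.1], [359.2, 228.0]] top [[347.6, 198.2], [363.8, 197.4], [348.4, 213.4], [364.8, 212.7]]
1 scene ridge  [[343.1, 222.3], [359.2, 226.1]] top [[347.7, 197.9], [364.0, 197.1], [348.5, 213.2], [365.0, 212.4]]
2 scene ridge  [[343.1, 220.5], [359.2, 224.3]] top [[347.7, 197.5], [364.2, 196.8], [348.6, 212.9], [365.1, 212.1]]
3 scene ridge  [[343.1, 218.6], [359.3, 222.4]] top [[347.8, 197.2], [364.3, 196.4], [348.7, 212.6], [365.3, 211.9]]
4 scene ridge  [[343.1, 216.8], [359.3, 220.5]] top [[347.9, 196.9], [364.5, 196.1], [348.8, 212.4], [365.5, 211.6]]
t4 (346.475, 197.1, 365.85, 214.85) [[363.4, 197.4], [346.9, 198.6], [348.3, 214.3], [364.7, 213.4], [365.7, 204.2]]
t7 (347.1, 196.225, 366.225, 214.35) [[364.6, 197.0], [348.0, 197.3], [347.6, 212.8], [351.3, 214.2], [364.9, 212.9], [366.0, 202.9]]
t9 (347.225, 195.975, 366.475, 214.225) [[364.3, 196.3], [348.0, 197.3], [348.4, 213.4], [361.3, 213.7], [365.9, 212.0], [366.3, 203.2]]
t14 (347.1, 195.225, 366.725, 213.85) [[364.8, 195.9], [348.2, 196.3], [348.6, 213.2], [365.8, 211.7], [366.6, 202.9]]
s7 [[355.6, 231.9], [350.9, 235.6], [335.0, 231.8], [334.6, 233.7], [354.3, 237.9], [353.8, 234.8]]
s9 [[343.0, 222.0], [343.9, 224.4], [358.7, 226.4], [357.0, 223.9], [344.0, 221.0]]
s14 [[342.8, 220.6], [343.0, 223.9], [357.4, 226.8], [359.3, 223.3], [357.8, 222.0], [344.9, 218.9]]
```

>>> drive_tool(moves=[0, 0, 0, 0.0035, -0.003, -0.03, 0, 0, 0, 0, 0, 0, -0.03, 0, 0, 0, 0, 0, 0, -0.02, 0, 0, 0, 0, 0, 0, -0.0095, 0, 0, 0, 0, 0, 0, 0, 0.15])

```text
t: 30.68
tool_pos: [0.4429, -0.2953, 0.016]
tool_rot: [-0.487, 3.104, -0.0]
contact_force: [-0.6, 0.6, 0.1]
opening: 0.0727
```

>>> drive_tool(moves=[0, 0, 0, 0, 0, 0, 0.3, 0, 0, 0, 0, 0, 0, 0.5, 0, 0, 0, 0, 0, 0, 0.6, 0, 0, 0, 0, 0, 0, 0.6, 0, 0, 0, 0, 0, 0, 0.6])

```text
t: 31.3
tool_pos: [0.4437, -0.2962, 0.0174]
tool_rot: [-0.485, 3.102, -0.003]
contact_force: [-0.3, 2.4, 6.3]
opening: 0.0581
```

>>> drive_tool(moves=[0, 0, 0, 0, 0, 0.04, 0.6, 0, 0, 0, 0, 0, 0.06, 0.6, 0, 0, -7.6, 0.02, 0.04, 0.05, 0.6, 0, 0, -7.7, 0.026, 0.05, 0, 0.6, 0, 0, 0, 0.026, 0.05, 0, 0.6])

```text
t: 31.92
tool_pos: [0.5142, -0.1573, 0.1637]
tool_rot: [-0.065, 3.138, -0.002]
contact_force: [0.2, -0.5, -1.4]
opening: 0.0578
```

>>> drive_tool(moves=[0, 0, 0, 0.026, 0.05, 0, 0.6, 0, 0, 0, 0.006, 0.014, 0, 0.6, 0, 0, 0, 0, 0, -0.04, 0.6, 0, 0, 0, 0, 0, -0.03, 0.6, 0, 0, 0, 0, 0, 0, 0.6])

```text
t: 32.55
tool_pos: [0.5426, -0.094, 0.089]
tool_rot: [0.067, -3.135, -0.003]
contact_force: [-0.0, 0.1, -1.0]
opening: 0.058
```

Run:
```python
from h import *
s=img("scene","s15.png")
print(ctrl.get_obs()['opening'],ctrl.get_obs()['tool_pos'],ctrl.get_obs()['tool_rot'])
crop(s,310,150,100,90,6,"c21.png")
```

```text
0.05741921753493898 [ 0.54417316 -0.09449882  0.09122862] [ 6.71234795e-02 -3.13852642e+00 -8.12695033e-04]
```

View pics/c21.png

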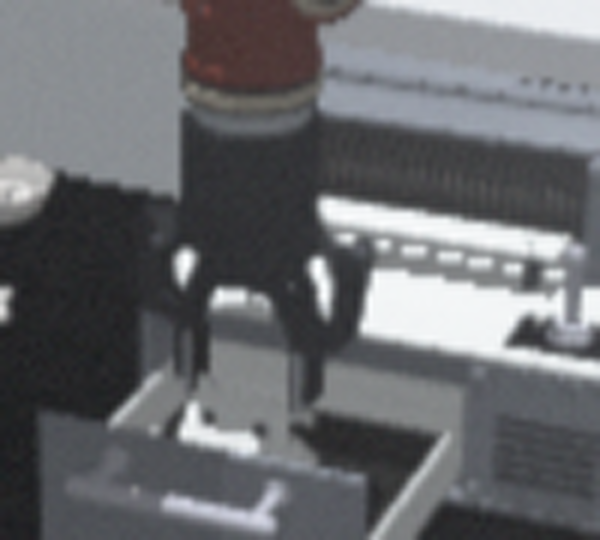

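>>> drive_tool(moves=[0, 0, 0, 0.0035, 0.002, 0, 0.6, 0, 0, 0, 0, 0, -0.01, 0.6, 0, 0, 0, 0, 0, -0.006, 0.6, 0, 0, 0, 0, 0, -0.003, 0.6, 0, 0, 0, 0, 0, 0, 0.6])

```text
t: 33.22
tool_pos: [0.5483, -0.0921, 0.0726]
tool_rot: [0.068, -3.14, -0.0]
contact_force: [0.4, 0.9, -0.6]
opening: 0.058
```

>>> drive_tool(moves=[0, 0, 0, 0, 0, -0.002, 0.6, 0, 0, 0, 0, 0, -0.001, 0.6, 0, 0, 0, 0, 0, -0.001, 0.6, 0, 0, 0, 0, 0, 0, 0.6, 0, 0, 0, 0, 0, 0, 0.6])

```text
t: 33.85
tool_pos: [0.5487, -0.0922, 0.0691]
tool_rot: [-0.068, 3.141, -0.0]
contact_force: [-0.1, 0.2, -0.1]
opening: 0.0576
```

>>> drive_tool(moves=[0, 0, 0, 0, 0, -0.001, 0.6, 0, 0, 0, 0, 0, -0.001, 0.6, 0, 0, 0, 0, 0, 0, 0.6, 0, 0, 0, 0, 0, 0, 0.6, 0, 0, 0, 0, 0, 0, 0.6])

```text
t: 34.48
tool_pos: [0.5488, -0.0923, 0.0672]
tool_rot: [-0.068, 3.141, -0.0]
contact_force: [-0.2, -1.3, 0.3]
opening: 0.0579
```

>>> drive_tool(moves=[0, 0, 0, 0, 0, -0.001, 0.6, 0, 0, 0, 0, 0, 0, 0.6, 0, 0, 0, 0, 0, 0, 0.6, 0, 0, 0, 0, 0, 0, 0.6, 0, 0, 0, 0, 0, 0, 0.6])

```text
t: 35.1
tool_pos: [0.549, -0.0924, 0.0664]
tool_rot: [-0.068, 3.14, -0.001]
contact_force: [-0.8, -1.6, 4.6]
opening: 0.0577
```

Contact at nest height; I'll release and head for bracket D.

>>> drive_tool(moves=[0, 0, 0, 0, 0, 0, 0.25, 0, 0, 0, 0, 0, 0, 0.15, 0, 0, 0, 0, 0, 0.01, 0, 0, 0, 0, 0, 0, 0.05, 0, 0, 0, 0, 0, 0, 0.05, 0])

```text
t: 35.72
tool_pos: [0.5482, -0.0919, 0.1772]
tool_rot: [0.068, -3.14, -0.001]
contact_force: [0.7, -1.0, 0.1]
opening: 0.0855
```

>>> drive_tool(moves=[0, 0, 8, -0.03, -0.055, 0.02, 0, 0, 0, 8, -0.03, -0.06, 0, 0, 0, 0, 9, -0.02, -0.06, 0, 0, 0, 0, 0, 0, -0.05, 0, 0, 0, 0, 0, 0, 0, 0, 0])

```text
t: 36.35
tool_pos: [0.4718, -0.3125, 0.1958]
tool_rot: [-0.74, 3.053, -0.001]
contact_force: [0.4, -0.2, -0.3]
opening: 0.0851
```

```bash
python3 - <<'E'
from h import *
s=img("scene","s16.png");t=img("top","t16.png")
print(ctrl.get_obs()['opening'],ctrl.get_obs()['tool_pos'],ctrl.get_obs()['tool_rot'])
a=cv2.resize(t[190:222,342:372],(390,416),interpolation=2);b=cv2.resize(s[205:240,330:365],(400,416),interpolation=2)
cv2.imwrite("pics/c22.png",np.hstack([a,b]))
g=cv2.resize(s[205:240,335:365,1],None,fx=8,fy=8,interpolation=2);m=(g>175).astype(np.uint8)
c=max(cv2.findContours(m,0,1)[0],key=cv2.contourArea);p=cv2.approxPolyDP(c,8,True)[:,0]/8+[335,205]-.45
print(p.round(1).tolist())
E
python3 br.py t16.png | grep -A2 "px \[[234]"
```

```text
0.08509269785055913 [ 0.4722864  -0.3095901   0.19521463] [-7.44989101e-01  3.05180081e+00  1.13826983e-03]
[[341.6, 222.2], [342.6, 223.8], [356.2, 226.6], [359.2, 223.3], [359.0, 221.0], [344.3, 217.2]]
px [356.8 204.2] area 326 c holes [ 0.5537 -0.0953] c mask [ 0.5506 -0.0955] v [26 23 15 14]
   side 0.0368 dir 2.5
   side 0.0329 dir 92.5
```

View pics/c22.png

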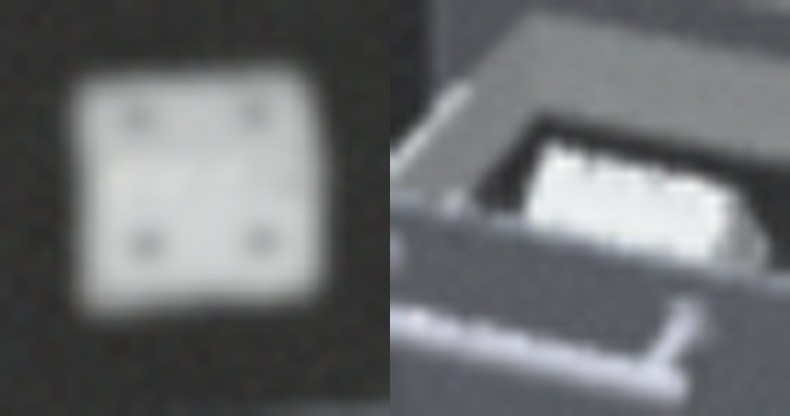

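View pics/t16.png

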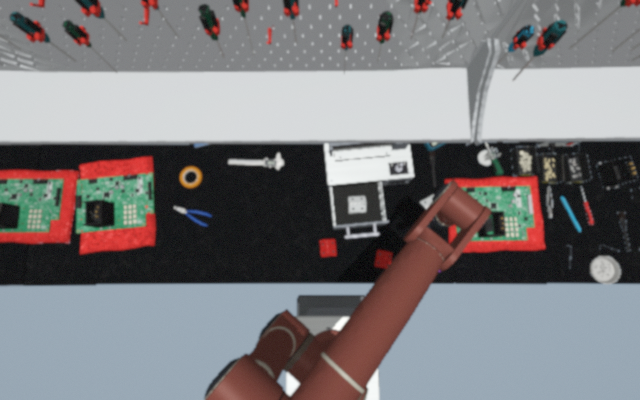

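Run:
```python
from h import *
t=cv2.imread("pics/t4.png");a=np.clip(t[135:225,400:460].astype(float)*3,0,255).astype(np.uint8)
cv2.imwrite("pics/c23.png",cv2.resize(a,None,fx=6.5,fy=6.5,interpolation=2))
```

```text
(no output)
```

View pics/c23.png

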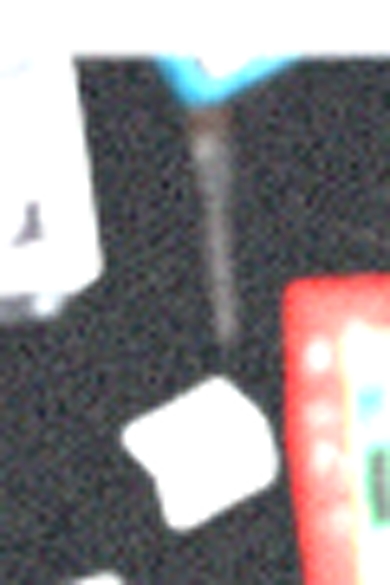

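>>> drive_tool(moves=[0, 0, 0, 0.039, -0.029, -0.02, 0, 0, 0, 0, 0.038, -0.029, -0.03, 0, 0, 0, 0, 0, 0, -0.04, 0, 0, 0, 0, 0, 0, -0.02, 0, 0, 0, 0, 0, 0, 0, 0])

```text
t: 37.08
tool_pos: [0.5485, -0.3655, 0.0833]
tool_rot: [0.748, -3.049, -0.005]
contact_force: [-0.0, 0.1, 0.9]
opening: 0.0854
```

Run:
```python
from h import *
s=img("scene","s17.png");t=img("top","t17.png")
print(ctrl.get_obs()['opening'],ctrl.get_obs()['tool_pos'],ctrl.get_obs()['tool_rot'])
a=cv2.resize(t[160:260,380:480],None,fx=4,fy=4,interpolation=2);b=cv2.resize(s[190:290,380:480],None,fx=4,fy=4,interpolation=2)
cv2.imwrite("pics/c24.png",np.hstack([a,b]))
```

```text
0.08542947541920243 [ 0.55010984 -0.36747529  0.08686074] [-7.47214744e-01  3.05003268e+00 -2.82093043e-03]
```

View pics/c24.png

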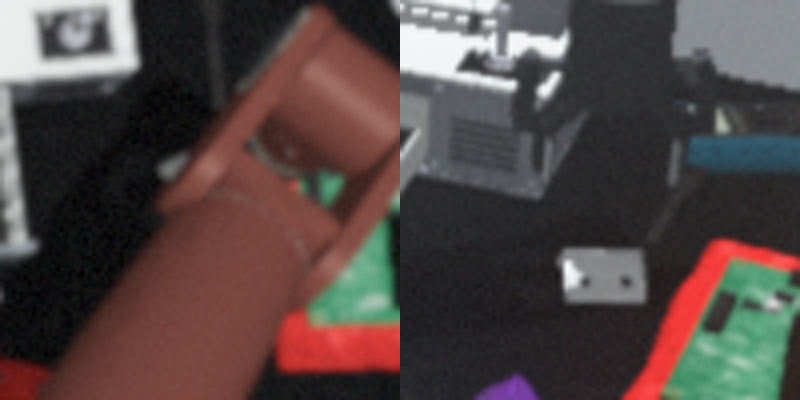

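>>> drive_tool(moves=[0, 0, 0, -0.001, 0, -0.03, 0, 0, 0, 0, 0, 0, -0.025, 0, 0, 0, 0, 0, 0, -0.012, 0, 0, 0, 0, 0, 0, -0.008, 0, 0, 0, 0, 0, 0, 0, 0.15])

```text
t: 37.8
tool_pos: [0.5487, -0.3679, 0.0107]
tool_rot: [-0.746, 3.051, -0.001]
contact_force: [-0.5, 0.4, 0.5]
opening: 0.0723
```

>>> drive_tool(moves=[0, 0, 0, 0, 0, 0, 0.3, 0, 0, 0, 0, 0, 0, 0.5, 0, 0, 0, 0, 0, 0, 0.6, 0, 0, 0, 0, 0, 0, 0.6, 0, 0, 0, 0, 0, 0, 0.6])

```text
t: 38.42
tool_pos: [0.5494, -0.3684, 0.0117]
tool_rot: [-0.746, 3.05, -0.003]
contact_force: [-0.2, -0.2, 5.5]
opening: 0.0586
```

>>> drive_tool(moves=[0, 0, 0, 0, 0, 0.04, 0.6, 0, 0, 0, 0, 0, 0.06, 0.6, 0, 0, -8.4, -0.001, 0.04, 0.06, 0.6, 0, 0, -8.4, -0.001, 0.055, 0, 0.6, 0, 0, -8.3, -0.001, 0.055, 0, 0.6])

```text
t: 39.05
tool_pos: [0.5455, -0.2218, 0.1628]
tool_rot: [-0.056, 3.14, -0.001]
contact_force: [0.2, -0.1, -0.1]
opening: 0.0582
```

>>> drive_tool(moves=[0, 0, 0, 0, 0.055, 0, 0.6, 0, 0, 0, 0, 0.055, 0, 0.6, 0, 0, 0, 0, 0.015, -0.03, 0.6, 0, 0, 0, 0, 0, -0.04, 0.6, 0, 0, 0, 0, 0, 0, 0.6])

```text
t: 39.67
tool_pos: [0.5422, -0.0966, 0.0878]
tool_rot: [0.066, -3.133, -0.005]
contact_force: [-0.5, 0.2, -0.3]
opening: 0.0585
```

Run:
```python
from h import *
s=img("scene","s18.png")
print(ctrl.get_obs()['opening'],ctrl.get_obs()['tool_pos'],ctrl.get_obs()['tool_rot'])
crop(s,310,150,100,90,6,"c25.png")
```

```text
0.05827828711938749 [ 0.5440915  -0.09745674  0.09044652] [ 6.56391770e-02 -3.13699887e+00 -2.08472127e-03]
```

View pics/c25.png

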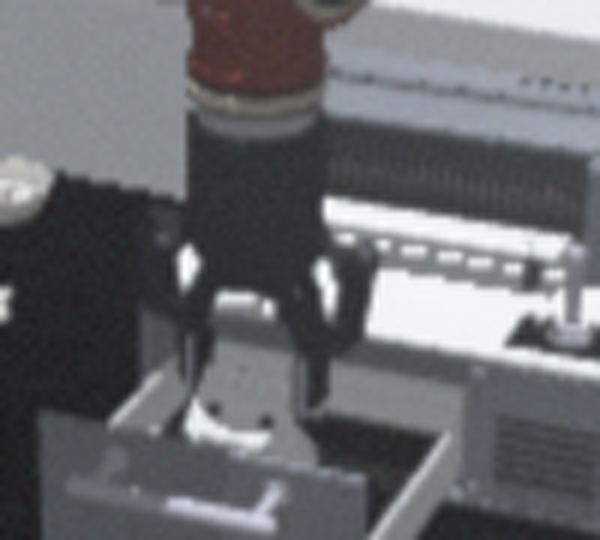

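>>> drive_tool(moves=[0, 0, 0, 0.001, 0.005, 0, 0.6, 0, 0, 0, 0, 0, -0.009, 0.6, 0, 0, 0, 0, 0, -0.005, 0.6, 0, 0, 0, 0, 0, -0.003, 0.6, 0, 0, 0, 0, 0, 0, 0.6])

```text
t: 40.35
tool_pos: [0.5465, -0.093, 0.0749]
tool_rot: [0.065, -3.141, -0.0]
contact_force: [0.3, 1.0, 0.1]
opening: 0.0583
```

>>> drive_tool(moves=[0, 0, 0, 0, 0, -0.001, 0.6, 0, 0, 0, 0, 0, -0.001, 0.6, 0, 0, 0, 0, 0, 0, 0.6, 0, 0, 0, 0, 0, 0, 0.6, 0, 0, 0, 0, 0, 0, 0.6])

```text
t: 40.98
tool_pos: [0.5467, -0.0929, 0.0732]
tool_rot: [-0.066, 3.14, 0.0]
contact_force: [0.7, 2.9, 1.9]
opening: 0.0584
```

>>> drive_tool(moves=[0, 0, 0, 0, 0.0005, -0.001, 0.6, 0, 0, 0, 0, 0, -0.001, 0.6, 0, 0, 0, 0, 0, -0.001, 0.6, 0, 0, 0, 0, 0, 0, 0.6, 0, 0, 0, 0, 0, 0, 0.6])

```text
t: 41.6
tool_pos: [0.5473, -0.0927, 0.0711]
tool_rot: [-0.066, 3.14, -0.001]
contact_force: [-0.8, 1.4, 6.4]
opening: 0.0585
```

>>> drive_tool(moves=[0, 0, 0, 0, 0, -0.001, 0.6, 0, 0, 0, 0, 0, 0, 0.25, 0, 0, 0, 0, 0, 0, 0.15, 0, 0, 0, 0, 0, 0.01, 0, 0, 0, 0, 0, 0, 0.05, 0])

```text
t: 42.22
tool_pos: [0.5436, -0.0917, 0.1259]
tool_rot: [0.065, -3.133, -0.004]
contact_force: [0.2, 0.5, 0.8]
opening: 0.0854
```

>>> drive_tool(moves=[0, 0, 0, -0.03, 0.055, 0.05, 0, 0, 0, 0, -0.03, 0.06, 0, 0, 0, 0, 0, -0.02, 0.06, 0, 0, 0, 0, 0, 0, 0.06, 0, 0, 0, 0, 0, 0, 0.03, 0, 0])

```text
t: 42.85
tool_pos: [0.4749, 0.158, 0.1689]
tool_rot: [-0.07, 3.139, 0.001]
contact_force: [-0.1, -0.5, 0.3]
opening: 0.0857
```

```bash
python3 - <<'E'
from h import *
s=img("scene","s19.png");t=img("top","t19.png")
print(ctrl.get_obs()['opening'],ctrl.get_obs()['tool_pos'],ctrl.get_obs()['tool_rot'])
a=cv2.resize(t[190:222,342:372],(390,416),interpolation=2);b=cv2.resize(s[200:240,330:368],(400,416),interpolation=2)
cv2.imwrite("pics/c26.png",np.hstack([a,b]))
g=cv2.resize(s[205:240,335:365,1],None,fx=8,fy=8,interpolation=2);m=(g>175).astype(np.uint8)
c=max(cv2.findContours(m,0,1)[0],key=cv2.contourArea);p=cv2.approxPolyDP(c,8,True)[:,0]/8+[335,205]-.45
print(p.round(1).tolist())
u=np.array([np.cos(np.radians(92.3)),np.sin(np.radians(92.3)),0])
c=np.array([.5445,-.0922,.0871]);print(proj("scene",[c+.03*u,c-.03*u]))
E
python3 br.py t19.png | grep -A2 "px \[[234]"
```

```text
0.08519874933363085 [0.47514973 0.15798771 0.16869937] [-7.22966769e-02  3.13993943e+00  7.73762045e-04]
[[342.9, 216.2], [341.2, 223.3], [343.0, 223.8], [344.9, 221.7], [347.4, 224.8], [351.7, 225.4], [353.8, 223.7], [355.2, 226.3], [357.4, 226.3], [359.0, 223.3], [358.9, 218.8]]
[[343.08195543 214.9555281 ]
 [359.32357264 218.68649006]]
px [357.1 203.9] area 344 c holes [ 0.5545 -0.0966] c mask [ 0.5516 -0.0967] v [26 23 17 12]
   side 0.0366 dir 2.9
   side 0.0335 dir 91.2
```

View pics/c26.png

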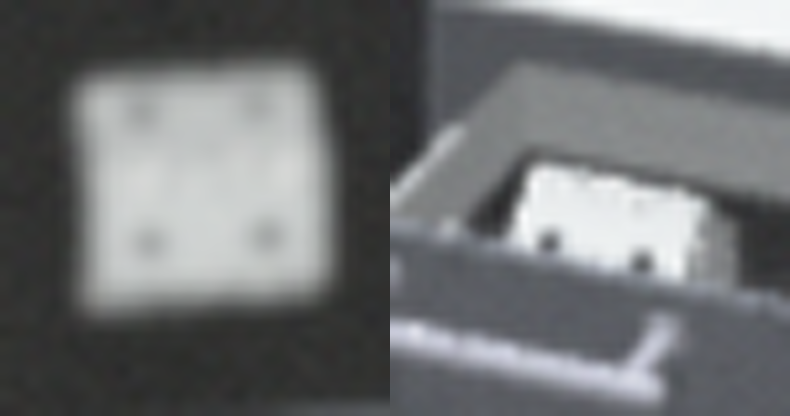

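View pics/t19.png

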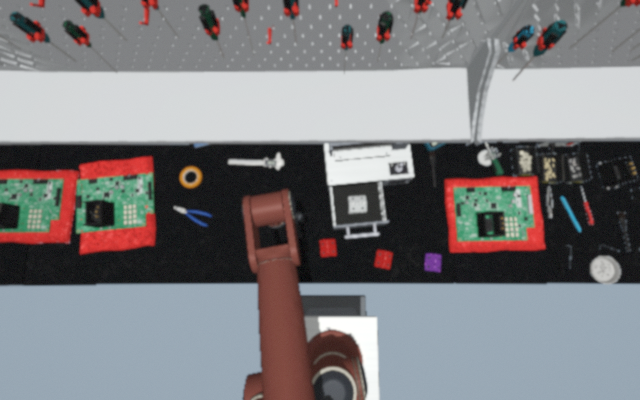

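View pics/s19.png

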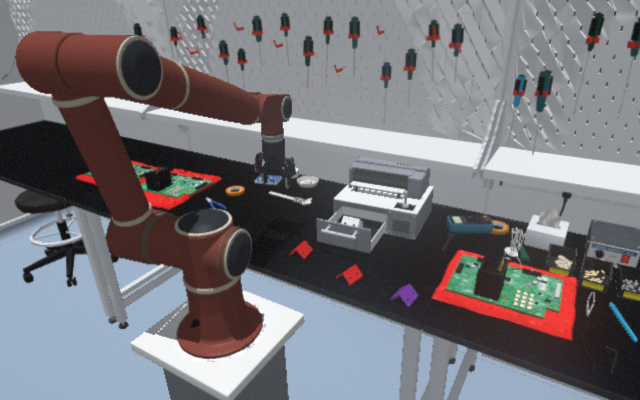

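Run:
```python
from h import *
u=np.array([np.cos(np.radians(92.3)),np.sin(np.radians(92.3)),0])
for f,k in(("s9",2),("s14",3),("s16",4),("s19",5)):
    g=cv2.imread(f"pics/{f}.png")[:,:,1].astype(float)
    e=[]
    for x in range(346,358):
        col=g[205:232,x];i=np.argmax(np.diff(col)[3:])+3;a,b=col[max(i-2,0)],col[min(i+3,26)]
        h=(a+b)/2;j=next(j for j in range(max(i-2,0),26) if col[j]<=h<col[j+1]);e.append(205+j+(h-col[j])/(col[j+1]-col[j]))
    p=np.polyfit(np.arange(346,358)-352,e,1)
    for xc in(.5445,.5465):
        q=proj("scene",[np.array([xc,-.0925,.0518+.0071*k])+s*.03*u for s in(1,-1)])
        m=np.polyfit(q[:,0]-352,q[:,1],1);print(f,k,"meas",p.round(3),"pred",m.round(3))
t=cv2.imread("pics/t19.png");cv2.imwrite("pics/c27.png",cv2.resize(t[185:230,335:380],None,fx=12,fy=12,interpolation=2))
```

```text
s9 2 meas [  0.225 222.479] pred [  0.236 222.558]
s9 2 meas [  0.225 222.479] pred [  0.236 222.243]
s14 3 meas [  0.223 220.494] pred [  0.234 220.698]
s14 3 meas [  0.223 220.494] pred [  0.234 220.384]
s16 4 meas [1.93000e-01 2.18798e+02] pred [  0.232 218.829]
s16 4 meas [1.93000e-01 2.18798e+02] pred [  0.231 218.517]
s19 5 meas [2.06000e-01 2.17114e+02] pred [  0.23  216.953]
s19 5 meas [2.06000e-01 2.17114e+02] pred [  0.229 216.643]
```

View pics/c27.png

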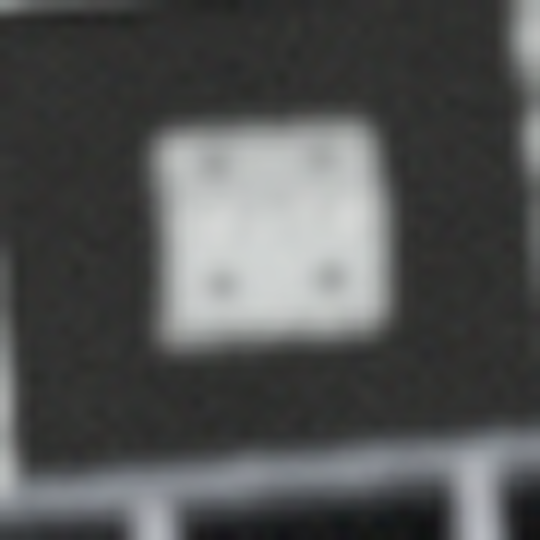

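>>> drive_tool(moves=[0, 0, -9.7, -0.009, -0.05, 0.02, 0.3, 0, 0, -9.7, -0.009, -0.05, 0, 0.6, 0, 0, -9.7, -0.009, -0.05, 0, 0.7, 0, 0, -9.7, -0.009, -0.05, 0, 0.7, 0, 0, -9.7, -0.008, -0.05, 0, 0.7], newtons=40)

```text
t: 43.58
tool_pos: [0.4306, -0.0969, 0.1885]
tool_rot: [1.239, 2.886, -0.001]
contact_force: [0.4, -0.8, -0.7]
opening: 0.0257
```

>>> drive_tool(moves=[0, 0, -9.7, 0, -0.012, 0, 0.7, 0, 0, -9.7, 0, 0, 0, 0.7, 0, 0, -9.7, 0, 0, 0, 0.7, 0, 0, -9.7, 0, 0, 0, 0.7, 0, 0, 0, 0, 0, 0, 0.7])

```text
t: 44.2
tool_pos: [0.4311, -0.1073, 0.1883]
tool_rot: [2.119, 2.318, -0.001]
contact_force: [-0.4, 0.2, -0.1]
opening: 0.0254
```

Run:
```python
from h import *
o=ctrl.get_obs();print(o['opening'],o['tool_pos'],o['tool_rot'])
t=img("top","t20.png");s=img("scene","s20.png")
a=cv2.resize(t[185:285,300:400],None,fx=4,fy=4,interpolation=2);b=cv2.resize(s[170:270,300:400],None,fx=4,fy=4,interpolation=2)
cv2.imwrite("pics/c28.png",np.hstack([a,b]))
```

```text
0.025423197880785946 [ 0.43110159 -0.10725699  0.18827178] [ 2.11948687e+00  2.31842419e+00 -5.74135043e-04]
```

View pics/c28.png

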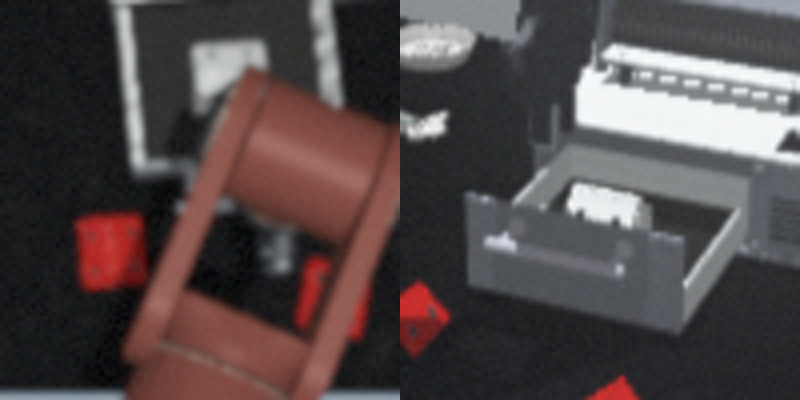

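>>> drive_tool(moves=[0, 0, 0, 0, 0, -0.045, 0.7, 0, 0, 0, 0, 0, -0.035, 0.7, 0, 0, 0, 0, 0, -0.02, 0.7, 0, 0, 0, 0, 0, -0.014, 0.7, 0, 0, 0, 0, 0, 0, 0.7])

```text
t: 44.92
tool_pos: [0.4308, -0.1063, 0.0732]
tool_rot: [-2.118, -2.317, 0.001]
contact_force: [0.5, 0.3, 1.1]
opening: 0.0259
```

>>> drive_tool(moves=[0, 0, 0, 0, 0, 0, 0.9, 0, 0, 0, 0, 0, 0, 1, 0, 0, 0, 0, 0, 0, 1, 0, 0, 0, 0, 0, 0, 1, 0, 0, 0, 0, 0, 0, 1])

```text
t: 45.55
tool_pos: [0.4323, -0.1067, 0.0751]
tool_rot: [2.119, 2.317, 0.001]
contact_force: [1.2, 1.1, 5.0]
opening: 0.0092
```

>>> drive_tool(moves=[0, 0, 0, 0.008, 0.0007, 0, 1, 0, 0, 0, 0.012, 0.0011, 0, 1, 0, 0, 0, 0.015, 0.0014, 0, 1, 0, 0, 0, 0.015, 0.0014, 0, 1, 0, 0, 0, 0.015, 0.0014, 0, 1])

```text
t: 46.18
tool_pos: [0.4972, -0.1007, 0.0751]
tool_rot: [2.12, 2.318, -0.001]
contact_force: [-2.6, 0.0, 8.0]
opening: 0.009
```

>>> drive_tool(moves=[0, 0, 0, 0.015, 0.0014, 0, 1, 0, 0, 0, 0.015, 0.0014, 0, 1, 0, 0, 0, 0.015, 0.0014, 0, 1, 0, 0, 0, 0.012, 0.0011, 0, 1, 0, 0, 0, 0.008, 0.0007, 0, 1])

```text
t: 46.8
tool_pos: [0.5623, -0.0947, 0.0751]
tool_rot: [2.12, 2.318, -0.0]
contact_force: [-1.6, -0.6, 7.5]
opening: 0.0093
```

>>> drive_tool(moves=[0, 0, 0, 0.008, 0.0007, 0, 1, 0, 0, 0, 0.004, 0.0004, 0, 1, 0, 0, 0, 0.002, 0.0002, 0, 1, 0, 0, 0, 0.001, 0, 0, 1, 0, 0, 0, 0, 0, 0, 1])

```text
t: 47.42
tool_pos: [0.577, -0.0934, 0.0751]
tool_rot: [2.12, 2.317, 0.0]
contact_force: [-0.9, 0.1, 6.6]
opening: 0.0093
```

>>> drive_tool(moves=[0, 0, 0, 0.001, 0, 0, 1, 0, 0, 0, 0.001, 0, 0, 1, 0, 0, 0, 0, 0, 0, 1, 0, 0, 0, 0, 0, 0, 1, 0, 0, 0, 0, 0, 0, 1])

```text
t: 48.05
tool_pos: [0.5788, -0.0932, 0.0751]
tool_rot: [2.12, 2.318, 0.0]
contact_force: [-1.5, 0.9, 6.5]
opening: 0.009
```

>>> drive_tool(moves=[0, 0, 0, 0.001, 0, 0, 1, 0, 0, 0, 0.001, 0, 0, 1, 0, 0, 0, 0.001, 0, 0, 1, 0, 0, 0, 0, 0, 0, 1, 0, 0, 0, 0, 0, 0, 1])

```text
t: 48.68
tool_pos: [0.5789, -0.0932, 0.0751]
tool_rot: [-2.116, -2.314, 0.008]
contact_force: [-11.9, 0.6, 15.7]
opening: 0.0093
```

At its stop: the tool no longer advances and the force is 12 N. Release and retreat.

>>> drive_tool(moves=[0, 0, 0, -0.002, 0, 0, 1, 0, 0, 0, 0, 0, 0, 0.7, 0, 0, 0, 0, 0, 0, 0.68, 0, 0, 0, 0, 0, 0, 0.68, 0, 0, 0, 0, 0, 0.03, 0.68])

```text
t: 49.3
tool_pos: [0.577, -0.0924, 0.1008]
tool_rot: [-2.116, -2.313, 0.005]
contact_force: [0.0, 0.1, 0.0]
opening: 0.0272
```

>>> drive_tool(moves=[0, 0, 0, 0, 0, 0.05, 0.68, 0, 0, 0, 0, 0, 0.05, 0.68, 0, 0, 0, -0.05, 0.05, 0.02, 0.5, 0, 0, 0, -0.05, 0.06, 0, 0, 0, 0, 0, -0.03, 0.06, 0, 0])

```text
t: 49.92
tool_pos: [0.4677, 0.0542, 0.2212]
tool_rot: [2.122, 2.316, 0.001]
contact_force: [0.0, 0.4, 0.1]
opening: 0.0769
```

>>> drive_tool(moves=[0, 0, 0, 0, 0.06, 0, 0, 0, 0, 0, 0, 0.06, 0, 0, 0, 0, 0, 0, 0.04, 0, 0, 0, 0, 0, 0, 0, 0, 0, 0, 0, 0, 0, 0, 0, 0])

```text
t: 50.55
tool_pos: [0.4689, 0.2129, 0.2207]
tool_rot: [2.12, 2.318, -0.001]
contact_force: [-0.3, -0.1, -0.0]
opening: 0.0854
```

Run:
```python
from h import *
o=ctrl.get_obs();print(o['t'],o['opening'],o['tool_pos'],o['contact_force'])
s=img("scene","s21.png");t=img("top","t21.png")
a=cv2.resize(t[140:215,310:430],None,fx=3.3,fy=3.3,interpolation=2);b=cv2.resize(s[155:230,320:440],None,fx=3.3,fy=3.3,interpolation=2)
cv2.imwrite("pics/c29.png",np.hstack([a,b]))
d=cv2.absdiff(t,cv2.imread("pics/top0.png")).max(2);print("diff caliper",(d[150:175,220:290]>40).sum())
```

```text
50.55 0.08541205647387776 [0.46885406 0.21291514 0.2207052 ] [-0.27671918 -0.14511059 -0.04012385]
diff caliper 0
```

View pics/c29.png

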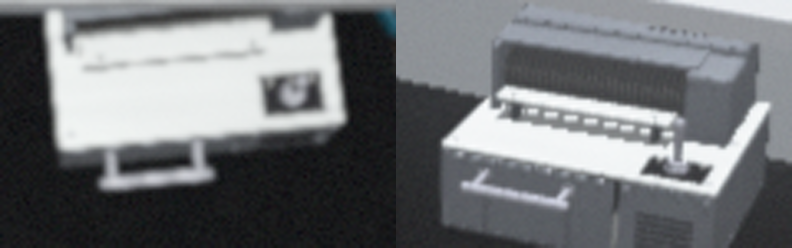

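View pics/t21.png

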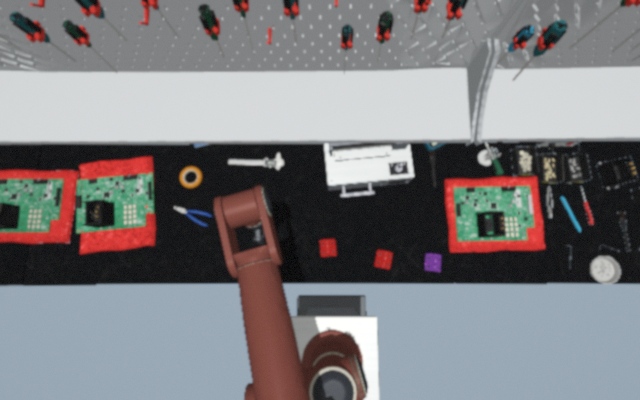

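```bash
python3 -c "
from h import *
print(ctrl.finish_job())"
```

```text
the job is handed in; nothing more can be done
None
```

The job is done and handed in at about 51 s of the 210 s. The hand-in reports no verdict.

**What I did**
- **Switch:** I set it upright to off by closing the jaws round the lever. The round bat slipped out of the jaws as they shut, but it snapped into the middle position.
- **Drawer:** I pulled it about 146 mm open by the handle.
- **Brackets:** There were five on the bench, and I nested all of them on bracket_0. One of them was knocked aside partway through, so I measured it again before picking it up.
- **Closing:** I pushed the drawer to its stop, felt at about 12 N with no further travel.

**Last checks**
- **Switch and drawer:** The pictures show the lever upright and the handle back where it started.
- **Stack:** After each of the last four placings, the ridge height agreed with the fully nested height to within about 0.5 px (roughly 2 mm).
- **Bystanders:** The caliper's region in the top picture had not changed since the start. The hand brush and the red and purple look-alikes looked unmoved.

**Not fully settled**
- The hole positions of the top bracket read about 2.4 mm farther back than bracket_0 did at the start. I take this as the whole stack having shifted slightly, but I could not see bracket_0 underneath to confirm it.
- The stack could not be seen once the drawer was shut.

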